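Move the inked heels to the drying rack in reverse order

ROBOT

A 6-joint arm with a two-finger parallel gripper is mounted at the origin on the work surface. World frame = base frame: x ahead of the robot, y to its left, z up, the work surface at z = 0. Lengths are in mm, angles in rad, forces in N, time in s.
With the tool pointing down it reaches from about 300 to 775 mm from the base axis. Payload 14.6 kg.
Tool frame: the origin (TCP) lies midway between the tips of the shut fingers; the grasp point (between the pads) lies 19 mm behind it; z points along the fingers, y is the line along which they close (so a half turn about z gives the same grasp; the last joint's range is limited). The gripper opens to 94 mm and grips with 3 to 60 N. Pads are 16 mm wide; open, the fingers measure 119 mm over their backs; the gripper's body (75 mm by 177 mm) begins 78 mm behind the grasp point.
Start: joints at [-1.356, 0.3, 1.521, -0, 1.321, -0.067], TCP at [152.94, -528.298, 179.546] pointing down, gripper open.
Joint ranges: [-3.03, 3.03], [-0.79, 2.21], [0.23, 2.52], [-1.04, 4.18], [0, 3.07], [-2.55, 2.55]. Speed limits (rad/s): [2.22, 2.22, 2.57, 3.14, 3.14, 3.14].

INTERFACE

Orientations are given as [roll, pitch, yaw] about the fixed x, y, z axes, in that order (R = Rz(yaw) Ry(pitch) Rx(roll)).
In Python, from cell import * gives the robot as it stands. The module is installed in compiled form; this text tells all that it offers.
- The arm moves only by the tool servo_tool, never from a script. Its argument "motion" is a list of rows, each an object of numbers: "wx", "wy", "wz": the turn, a rotation vector about the tool's x, y, z in units of 2 rad (1.0 is 2 rad); "dx", "dy", "dz": the shift along the tool's x, y, z in units of 10 cm (1.0 is 10 cm); "fingers": the closure, from -1 (fully open) to 1 (shut). In form: [{"wx": .., "wy": .., "wz": .., "dx": .., "dy": .., "dz": .., "fingers": ..}, ...]. A call has 1 to 10 rows; each row is the pose to reach, as a shift and turn from the pose commanded when the call began, along the tool's axes at that moment; what a row does not reach only later rows make up. A row lasts 1/10 s, in which the tool goes at most 50 mm and 8.59 degrees, less where a joint would pass 70% of its speed; a pose out of reach is approached as far as the arm can. A call with a number of a shift or a turn outside -1 to 1 is refused whole. A call with a gripper value outside its range is refused whole. The fingers move at their own pace and stop on an object; "newtons" is the grip in N (left out, the last holds). Time passes only in rows, so rows that repeat a pose let the fingers close. It gives the time, the measured TCP pose, the force, the opening and the grip force at its end, in the units of the state.
- read_state(): the state, without advancing time (a new reading comes with each control period).
- camera(name): name is "scene" or "top" or "wrist"; returns a dict with "image" (480x640x3 uint8, red, green, blue), "fx", "fy", "cx", "cy" (pixels), "R" (3x3) and "t" (3): a world point X has camera coordinates R X + t. Camera axes: x right, y down, z forward; pixel columns grow to the right and rows downward; lengths in mm; the calibration is good to about 2 mm. A picture is of the moment at which its call begins. There is no depth.
- sign_off(): hands the job in; it is judged then, once.
Trained networks look in a picture, given as the dict that the camera call returned (one of the last four; its "shot" number tells which), for a name from the list of things; names that differ only in an ending like _2 or _b are one class to them, and where a whole thing is asked for, a point or a joint stands for the part that bears it (a point fixed in the world has none). Each returns a list of dicts, best first, with "conf" (0 to 1); they miss things now and then, are a little off and sometimes report something else, mostly with a low value. They report only what shows in the picture. A call takes as long as a camera call. They do not tell look-alikes from the thing itself.
- spot_in(query, picture): "location" ([column, row] in pixels, amid what is visible of it).
- trace(query, picture): "pixels" (480x640 bool, what is visible of it) and "location" ([column, row] in pixels, amid what is visible of it).
The state is a dict: "clock": time; "joints": joint angles; "qd": joint speeds; "effort": joint torques, N m; "eef_pos": TCP position; "eef_rot": TCP orientation; "wrist_force": force on the tool from outside, world axes, zero at the start; "moment": the same for the moment, N m; "finger_gap": finger opening in mm; "finger_force": force on a finger pad.
Only numpy, scipy, OpenCV 4.12 (cv2) and the standard library are available. Lean on these libraries where they do the work, as an engineer would, in place of code of your own. Each camera call takes 0.05 s, during which the arm holds its last target. There are 200 camera calls.

TASK

Move the four heels from the wooden bench rack to the aluminium drying rack in reverse order, counted from each rack's post: the heel that stands nearest the post on the bench rack goes into the drying-rack bay farthest from the post, the next one into the next bay, and so on until the heel farthest from the post ends nearest it. Stand each heel upright on the deck, well centred in its own bay, never tip one over, and let go of them all.

Things in the scene. Friction and masses are not known exactly. Their poses are not given: they have to be found in the camera images.
- heel_d: The D-shaped heel, low and broad: flat front at -y, round back at +y; 54 mm wide (x), 51 mm long (y), 26 mm tall; the sides facing +x and -x are parallel. Two-layer heel: black rubber underneath, brown stacked leather above. Origin: centre of its underside; z up. Stands upright on its cork pad at the start, its x axis across the bench rack (within 7 degrees).
- heel_block: The square block heel, 40 x 40 mm and 50 mm tall. Two-layer heel: black rubber underneath, brown stacked leather above. Origin: centre of its underside; z up. Stands upright on its cork pad at the start, its x axis across the bench rack (within 7 degrees).
- heel_round: The round column heel, 36 mm in diameter and 42 mm tall. Two-layer heel: black rubber underneath, brown stacked leather above. Origin: centre of its underside; z up. Stands upright on its cork pad at the start, its x axis across the bench rack (within 7 degrees).
- heel_wedge: The wedge heel: 30 mm wide (x), 52 mm long (y, about 55 mm at its top edge); its top slopes from 14 mm high at -y to 34 mm at +y; the sides facing +x and -x are flat. Two-layer heel: black rubber underneath, brown stacked leather above. Origin: centre of its underside; z up. Stands upright on its cork pad at the start, its x axis across the bench rack (within 7 degrees).
- pad_d: D-shaped pad, 62 x 59 mm. Cork, 4 mm thick, fixed to the bench rack's deck at one of its four places; the D-shaped heel stands in the middle of it at the start, and the pad stays behind to show where that was. Origin: centre of its underside, axes along those of the bench rack (x across it, y towards its post).
- pad_block: Square pad, 50 x 50 mm. Cork, 4 mm thick, fixed to the bench rack's deck at one of its four places; the square block heel stands in the middle of it at the start, and the pad stays behind to show where that was. Origin: centre of its underside, axes along those of the bench rack (x across it, y towards its post).
- pad_round: Round pad, 48 mm in diameter. Cork, 4 mm thick, fixed to the bench rack's deck at one of its four places; the round column heel stands in the middle of it at the start, and the pad stays behind to show where that was. Origin: centre of its underside, axes along those of the bench rack (x across it, y towards its post).
- pad_wedge: Rectangular pad, 40 mm (x) x 62 mm (y). Cork, 4 mm thick, fixed to the bench rack's deck at one of its four places; the wedge heel stands in the middle of it at the start, and the pad stays behind to show where that was. Origin: centre of its underside, axes along those of the bench rack (x across it, y towards its post).
- bench_rack: Bench rack, full at the start: plywood deck, wooden feet and post, fixed. Four places at y = +105, +35, -35, -105 mm (x = 0), +105 nearest the post. 90 mm wide (x), 330 long (y), deck top 45 mm above the table. At the +y end, 162 mm from the origin, a ball-headed post 24 mm wide, top 107 mm above the table. Origin: at table level under the middle of the row; z up.
- drying_rack: Drying rack, empty: aluminium deck, steel legs and post, fixed. Ribs 4 mm thick, 6 high make four bays 66 mm wide, open at +x and -x; centres y = +105, +35, -35, -105 mm (x = 0). 90 mm wide (x), 330 long (y), deck top 45 mm above the table. At the +y end, 162 mm from the origin, a ball-headed post 24 mm wide, top 107 mm above the table. Origin: at table level under the middle of the row; z up.
There are look-alikes about, which are no part of the job. What is shaped like the heel_block but green or pink is not meant.

How it is judged (in metres and radians):
At the end, for the whole second after the job is handed in: Counted from the posts, the heels stand on the drying rack in the reverse of their order on the bench rack (shown by the pads left there): each within 12 mm along and 15 mm across the row of its bay's centre, within 4 mm of deck height, upright within 0.1 rad, at rest (((y of pad_d in the frame of bench_rack between 0.09 and 0.12 m and y of heel_d in the frame of drying_rack between -0.117 and -0.093 m) or (y of pad_d in the frame of bench_rack between 0.02 and 0.05 m and y of heel_d in the frame of drying_rack between -0.047 and -0.023 m) or (y of pad_d in the frame of bench_rack between -0.05 and -0.02 m and y of heel_d in the frame of drying_rack between 0.023 and 0.047 m) or (y of pad_d in the frame of bench_rack between -0.12 and -0.09 m and y of heel_d in the frame of drying_rack between 0.093 and 0.117 m)) and x of heel_d in the frame of drying_rack between -0.015 and 0.015 m and z of heel_d in the frame of drying_rack between 0.041 and 0.049 m and angle between each of heel_d, heel_block, heel_round, heel_wedge's own z axis and vertical below 0.1 rad and linear speed of each of heel_d, heel_block, heel_round, heel_wedge below 0.02 m/s and angular speed of each of heel_d, heel_block, heel_round, heel_wedge below 0.2 rad/s and ((y of pad_block in the frame of bench_rack between 0.09 and 0.12 m and y of heel_block in the frame of drying_rack between -0.117 and -0.093 m) or (y of pad_block in the frame of bench_rack between 0.02 and 0.05 m and y of heel_block in the frame of drying_rack between -0.047 and -0.023 m) or (y of pad_block in the frame of bench_rack between -0.05 and -0.02 m and y of heel_block in the frame of drying_rack between 0.023 and 0.047 m) or (y of pad_block in the frame of bench_rack between -0.12 and -0.09 m and y of heel_block in the frame of drying_rack between 0.093 and 0.117 m)) and x of heel_block in the frame of drying_rack between -0.015 and 0.015 m and z of heel_block in the frame of drying_rack between 0.041 and 0.049 m and ((y of pad_round in the frame of bench_rack between 0.09 and 0.12 m and y of heel_round in the frame of drying_rack between -0.117 and -0.093 m) or (y of pad_round in the frame of bench_rack between 0.02 and 0.05 m and y of heel_round in the frame of drying_rack between -0.047 and -0.023 m) or (y of pad_round in the frame of bench_rack between -0.05 and -0.02 m and y of heel_round in the frame of drying_rack between 0.023 and 0.047 m) or (y of pad_round in the frame of bench_rack between -0.12 and -0.09 m and y of heel_round in the frame of drying_rack between 0.093 and 0.117 m)) and x of heel_round in the frame of drying_rack between -0.015 and 0.015 m and z of heel_round in the frame of drying_rack between 0.041 and 0.049 m and ((y of pad_wedge in the frame of bench_rack between 0.09 and 0.12 m and y of heel_wedge in the frame of drying_rack between -0.117 and -0.093 m) or (y of pad_wedge in the frame of bench_rack between 0.02 and 0.05 m and y of heel_wedge in the frame of drying_rack between -0.047 and -0.023 m) or (y of pad_wedge in the frame of bench_rack between -0.05 and -0.02 m and y of heel_wedge in the frame of drying_rack between 0.023 and 0.047 m) or (y of pad_wedge in the frame of bench_rack between -0.12 and -0.09 m and y of heel_wedge in the frame of drying_rack between 0.093 and 0.117 m)) and x of heel_wedge in the frame of drying_rack between -0.015 and 0.015 m and z of heel_wedge in the frame of drying_rack between 0.041 and 0.049 m); the robot touches nothing.
It fails at once if a heel is tipped by more than 0.6 rad (angle between any of heel_d, heel_block, heel_round, heel_wedge's own z axis and vertical above 0.6 rad).
It also fails if it takes over 109 s, if anything falls off the work surface, if the arm or the gripper's body presses on something with over 40 N, if the wrist force passes 120 N, or if a joint passes its speed limit or range.

## Working session

There is one attempt and no reset: what is moved stays moved. The work goes in short steps, Python scripts to look and compute and a tool call to move; the robot and the scene stay as the last step left them, time stands still between calls to the robot, and variables do not carry over. Pictures are saved under pics/ and viewed, at most 17 in all, crops included, and the job is handed in when it is done.

Besides the shell and the picture viewer there is one more tool, called after "Emit:" as name([rows], argument=value, ...), one row to a line, values as JSON. servo_tool: Moves the arm, as the interface text tells. Its arguments: {"type":"object","properties":{"motion":{"type":"array","items":{"type":"object","properties":{"wx":{"type":"number"},"wy":{"type":"number"},"wz":{"type":"number"},"dx":{"type":"number"},"dy":{"type":"number"},"dz":{"type":"number"},"fingers":{"type":"number"}}}},"newtons":{"type":"number"}},"required":["motion"]}

```bash
mkdir -p pics; python3 - <<'E'
from cell import *
import cv2
s=read_state(); print(s)
for n in ("scene","top"):
    c=camera(n); cv2.imwrite(f"pics/{n}0.png",c["image"][:,:,::-1])
    print(n,c["fx"],c["cx"],c["cy"],c["R"],c["t"])
    for q in ("heel_d","heel_block","heel_round","heel_wedge","bench_rack","drying_rack","pad_d","pad_block","pad_round","pad_wedge"):
        print(q,[(([round(float(v)) for v in d["location"]]),round(float(d["conf"]),2)) for d in spot_in(q,c)])
E
```

```text
{'clock': 0.0, 'joints': array([-1.35556512e+00,  3.00455989e-01,  1.52157318e+00, -1.99542934e-06,
        1.32068422e+00, -6.65673292e-02]), 'qd': array([-0.0007015 , -0.00049678,  0.00063009,  0.00058389,  0.00050889,
        0.00064548]), 'effort': array([ 2.37617569e-03, -5.31810200e+01, -3.52734303e+01,  7.09101255e-02,
        2.43897020e-02, -1.34877673e-04]), 'eef_pos': array([ 152.89906055, -528.02384197,  178.99797243]), 'eef_rot': array([-3.14047426e+00, -7.26212581e-05,  2.81798995e-01]), 'wrist_force': array([ 0.26905251,  0.1674377 , -0.25472182]), 'moment': array([ 0.0002651 ,  0.04249909, -0.03009361]), 'finger_force': 0.0, 'finger_gap': 94.20753673800252}
scene 451.3384332771325 324.1972384132993 245.88184351645185 [[ 5.98126856e-01  8.01401380e-01  3.03468827e-04]
 [ 6.20230234e-01 -4.62669692e-01 -6.33443930e-01]
 [-5.07502434e-01  3.79068047e-01 -7.73788534e-01]] [-292.16541228 -302.1522027  1346.49834838]
heel_d [([245, 260], 0.63)]
heel_block [([186, 370], 0.86), ([250, 307], 0.83), ([205, 419], 0.75)]
heel_round [([246, 282], 0.92)]
heel_wedge [([254, 345], 0.91), ([242, 312], 0.23)]
bench_rack [([243, 314], 0.82)]
drying_rack [([400, 204], 0.89)]
pad_d [([259, 272], 0.54)]
pad_block []
pad_round [([256, 291], 0.56)]
pad_wedge [([260, 360], 0.66)]
top 618.6077075031093 323.5735881203701 230.2081705530414 [[-1.85181388e-03 -9.99998123e-01  5.69395632e-04]
 [-9.98780534e-01  1.82146687e-03 -4.93368798e-02]
 [ 4.93357500e-02 -6.60063992e-04 -9.98782032e-01]] [ -40.06671534  548.15824288 1508.74192203]
heel_d [([387, 272], 0.61)]
heel_block [([413, 217], 0.85), ([479, 168], 0.77), ([476, 217], 0.68)]
heel_round [([402, 245], 0.71)]
heel_wedge [([426, 192], 0.85)]
bench_rack [([425, 193], 0.25)]
drying_rack [([214, 241], 0.9)]
pad_d [([375, 275], 0.47)]
pad_block []
pad_round [([397, 246], 0.58)]
pad_wedge [([421, 200], 0.43)]
```

```bash
python3 - <<'E'
import cv2
a=cv2.imread("pics/scene0.png")[160:460,120:520]; cv2.imwrite("pics/scene0c.png",cv2.resize(a,(800,600),interpolation=2))
a=cv2.imread("pics/top0.png")[120:345,170:520]; cv2.imwrite("pics/top0c.png",cv2.resize(a,(800,514),interpolation=2))
E
```

```text
(no output)
```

View pics/scene0c.png

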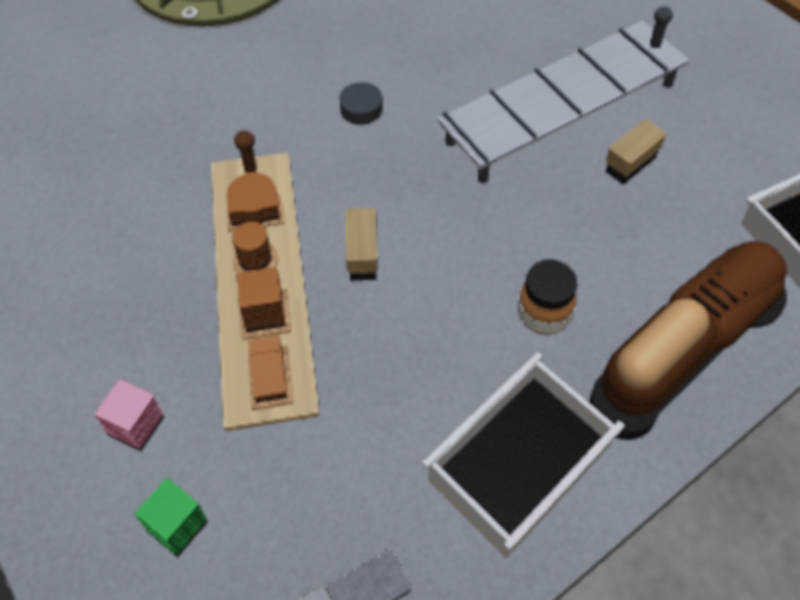

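View pics/top0c.png

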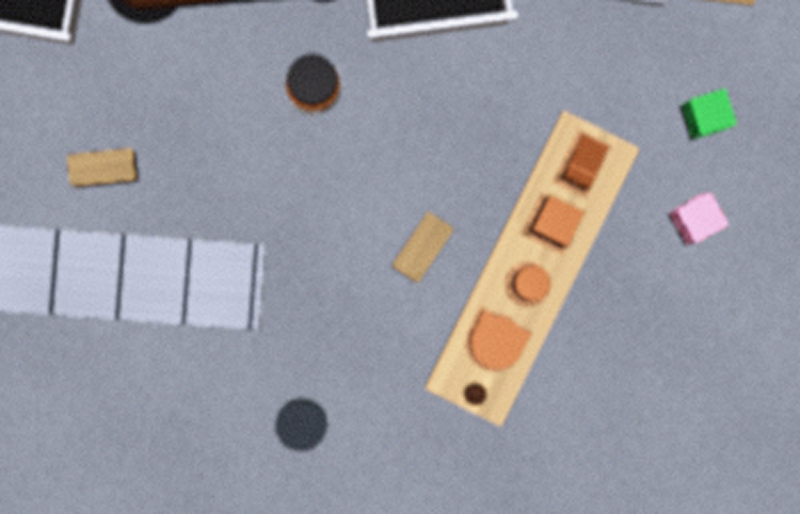

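Scene (400x300 crop, 2x): the bench rack runs from its post (crop 245,140; full 242,230) through D (245,260), round (246,282), block (250,307) and wedge (254,345). Heel_block candidates are brown on the rack at (250,307), pink at (186,370) and green at (205,419), so I choose the brown one. The empty drying rack is at (400,204), with its post at (452,167). The post is at the top-right end, which is off the left of my top crop.

```bash
cat > h.py <<'E'
from cell import *
import cv2, numpy as np
def ray(c,px):
    px=np.atleast_2d(np.asarray(px,float)); R=np.array(c["R"]);t=np.array(c["t"])
    d=np.c_[(px[:,0]-c["cx"])/c["fx"],(px[:,1]-c["cy"])/c["fy"],np.ones(len(px))]@R
    return -R.T@t,d
def onz(c,px,z):
    o,d=ray(c,px); return (o+d*((z-o[2])/d[:,2])[:,None])[:,:2]
def tri(c1,p1,c2,p2):
    o1,d1=ray(c1,p1);o2,d2=ray(c2,p2);d1=d1[0]/np.linalg.norm(d1);d2=d2[0]/np.linalg.norm(d2)
    s=np.linalg.lstsq(np.c_[d1,-d2],o2-o1,rcond=None)[0]
    a=o1+s[0]*d1;b=o2+s[1]*d2; return (a+b)/2,np.linalg.norm(a-b)
def proj(c,X):
    p=np.array(c["R"])@np.asarray(X,float)+np.array(c["t"]); return np.array([c["fx"]*p[0]/p[2]+c["cx"],c["fy"]*p[1]/p[2]+c["cy"]])
def rect(c,q,z):
    r=trace(q,c)
    if not r: return None
    ys,xs=np.nonzero(r[0]["pixels"]); P=onz(c,np.c_[xs,ys],z)
    return cv2.minAreaRect(P.astype(np.float32)),r[0]["conf"]
E
python3 - <<'E'
from h import *
np.set_printoptions(precision=1,suppress=True)
cs=camera("scene");ct=camera("top")
for q in ("bench_rack","drying_rack"):
    for c in (cs,ct): print(q,rect(c,q,45))
for q,z in (("heel_d",65),("heel_block",80),("heel_round",75),("heel_wedge",65)):
    a=spot_in(q,cs);b=spot_in(q,ct)
    if q=="heel_block": a=[d for d in a if abs(d["location"][0]-250)<8]; b=[d for d in b if abs(d["location"][0]-413)<8]
    if a and b: print(q,*tri(cs,a[0]["location"],ct,b[0]["location"]), onz(ct,b[0]["location"],z))
w=camera("wrist");print(-np.array(w["R"]).T@w["t"],w["R"],w["fx"]); cv2.imwrite("pics/w0.png",w["image"][:,:,::-1])
# drying post hand estimate (452,167)-scene; bench post top
print(onz(cs,[[452,167],[242,230]],100), onz(ct,[[170+475/2.286,120+394/2.286]],100))
E
```

```text
bench_rack (((517.55126953125, -221.99954223632812), (93.34239196777344, 376.9892883300781), 63.417484283447266), 0.59)
bench_rack (((531.9265747070312, -231.1806182861328), (92.61959838867188, 331.9391784667969), 63.4751091003418), 0.61)
drying_rack (((536.8286743164062, 235.27987670898438), (388.5082092285156, 114.73663330078125), 86.87178039550781), 0.71)
drying_rack (((522.1878051757812, 220.30810546875), (334.2027587890625, 91.18058776855469), 85.98866271972656), 0.76)
heel_d [ 447.9 -189.2   56.7] 2.1373591076904725 [[ 447.5 -189.3]]
heel_block [ 578.7 -247.7   72.5] 4.216700264000564 [[ 579.1 -244.7]]
heel_round [ 514.1 -221.7   65.1] 1.2883403694532112 [[ 513.6 -221. ]]
heel_wedge [ 634.1 -284.4   48.8] 12.70980865196624 [[ 629.4 -287.3]]
[ 217.4 -508.9  385.3] [[ 0.3 -1.   0. ]
 [-0.9 -0.3  0.2]
 [-0.2 -0.1 -1. ]] 420.0797538384836
[[ 540.   361.5]
 [ 408.1 -167. ]] [[ 399.9 -166. ]]
```

Emit:
servo_tool([
  {"dx": 1, "dy": -0.4, "dz": -0.5, "wz": -0.5, "fingers": -1},
  {"dx": 1, "dy": -0.4, "dz": -0.5, "wz": -0.5, "fingers": -1},
  {"dx": 1, "dy": -0.4, "dz": -0.5, "wz": -0.5, "fingers": -1},
  {"dx": 1, "dy": -0.4, "dz": -0.5, "wz": -0.5, "fingers": -1},
  {"dx": 1, "dy": -0.4, "dz": -0.5, "wz": -0.5, "fingers": -1},
  {"dx": 1, "dy": -0.4, "dz": -0.5, "wz": -0.5, "fingers": -1},
  {"dx": 1, "dy": -0.4, "dz": -0.5, "wz": -0.5, "fingers": -1},
  {"dx": 1, "dy": -0.4, "dz": -0.5, "wz": -0.5, "fingers": -1},
], newtons=20)

```text
schema error: expected keys wx, wy, wz, dx, dy, dz, fingers
```

Emit:
servo_tool([
  {"dx": 1, "dy": 0.72},
  {"dx": 1, "dy": 0.72},
  {"dx": 1, "dy": 0.72},
  {"dx": 1, "dy": 0.72},
])

```text
schema error: expected keys wx, wy, wz, dx, dy, dz, fingers
```

Emit:
servo_tool([
  {"dx": 1, "dy": 0.72},
  {"dx": 1, "dy": 0.72},
  {"dx": 1, "dy": 0.72},
  {"dx": 1, "dy": 0.72},
])

```text
schema error: expected keys wx, wy, wz, dx, dy, dz, fingers
```

Emit:
servo_tool([
  {"dx": 1, "dy": 0.72, "wz": -0.7},
  {"dx": 1, "dy": 0.72, "wz": -0.7},
  {"dx": 1, "dy": 0.72, "wz": -0.7},
  {"dx": 1, "dy": 0.72, "wz": -0.7},
  {"dx": 1, "dy": 0.72, "wz": -0.7},
  {"dx": 1, "dy": 0.72, "wz": -0.7},
  {"dx": 1, "dy": 0.72, "wz": -0.7},
  {"dx": 1, "dy": 0.72, "wz": -0.7},
  {"dx": 1, "dy": 0.72, "wz": -0.7},
  {"dx": 1, "dy": 0.72, "wz": -0.7},
])

```text
schema error: expected keys wx, wy, wz, dx, dy, dz, fingers
```

Emit:
servo_tool([
  {"wx": 0, "wy": 0, "wz": -0.5, "dx": 1, "dy": -0.4, "dz": -0.5, "fingers": -1},
  {"wx": 0, "wy": 0, "wz": -0.5, "dx": 1, "dy": -0.4, "dz": -0.5, "fingers": -1},
  {"wx": 0, "wy": 0, "wz": -0.5, "dx": 1, "dy": -0.4, "dz": -0.5, "fingers": -1},
  {"wx": 0, "wy": 0, "wz": -0.5, "dx": 1, "dy": -0.4, "dz": -0.5, "fingers": -1},
  {"wx": 0, "wy": 0, "wz": -0.5, "dx": 1, "dy": -0.4, "dz": -0.5, "fingers": -1},
  {"wx": 0, "wy": 0, "wz": -0.5, "dx": 1, "dy": -0.4, "dz": -0.5, "fingers": -1},
  {"wx": 0, "wy": 0, "wz": -0.5, "dx": 1, "dy": -0.4, "dz": -0.5, "fingers": -1},
  {"wx": 0, "wy": 0, "wz": -0.5, "dx": 1, "dy": -0.4, "dz": -0.5, "fingers": -1},
], newtons=20)

```text
clock: 2.65
eef_pos: [237.9, -462.1, 229.6]
eef_rot: [3.142, 0.0, 1.283]
wrist_force: [0.3, 1.0, -0.7]
finger_gap: 94.4
finger_force: 0.0
```

Emit:
servo_tool([
  {"wx": 0, "wy": 0, "wz": 0, "dx": 1, "dy": 0.72, "dz": 0, "fingers": -1},
  {"wx": 0, "wy": 0, "wz": 0, "dx": 1, "dy": 0.72, "dz": 0, "fingers": -1},
  {"wx": 0, "wy": 0, "wz": 0, "dx": 1, "dy": 0.72, "dz": 0, "fingers": -1},
  {"wx": 0, "wy": 0, "wz": 0, "dx": 1, "dy": 0.72, "dz": 0, "fingers": -1},
])

```text
clock: 3.05
eef_pos: [337.2, -385.1, 229.6]
eef_rot: [3.141, -0.0, 1.282]
wrist_force: [-0.1, -0.0, -0.2]
finger_gap: 94.0
finger_force: 0.0
```

Emit:
servo_tool([
  {"wx": 0, "wy": 0, "wz": 0, "dx": 1, "dy": 0.72, "dz": 0, "fingers": -1},
  {"wx": 0, "wy": 0, "wz": 0, "dx": 1, "dy": 0.72, "dz": 0, "fingers": -1},
  {"wx": 0, "wy": 0, "wz": 0, "dx": 1, "dy": 0.72, "dz": 0, "fingers": -1},
  {"wx": 0, "wy": 0, "wz": 0, "dx": 1, "dy": 0.72, "dz": 0, "fingers": -1},
])

```text
clock: 3.45
eef_pos: [434.1, -310.4, 229.3]
eef_rot: [-3.141, -0.0, 1.282]
wrist_force: [-0.9, 0.3, -0.7]
finger_gap: 93.8
finger_force: 0.0
```

Emit:
servo_tool([
  {"wx": 0, "wy": 0, "wz": -0.7, "dx": 1, "dy": 0.72, "dz": 0, "fingers": -1},
  {"wx": 0, "wy": 0, "wz": -0.7, "dx": 1, "dy": 0.72, "dz": 0, "fingers": -1},
  {"wx": 0, "wy": 0, "wz": -0.7, "dx": 1, "dy": 0.72, "dz": 0, "fingers": -1},
  {"wx": 0, "wy": 0, "wz": -0.7, "dx": 1, "dy": 0.72, "dz": 0, "fingers": -1},
  {"wx": 0, "wy": 0, "wz": -0.7, "dx": 1, "dy": 0.72, "dz": 0, "fingers": -1},
  {"wx": 0, "wy": 0, "wz": -0.7, "dx": 1, "dy": 0.72, "dz": 0, "fingers": -1},
  {"wx": 0, "wy": 0, "wz": -0.7, "dx": 1, "dy": 0.72, "dz": 0, "fingers": -1},
  {"wx": 0, "wy": 0, "wz": -0.7, "dx": 1, "dy": 0.72, "dz": 0, "fingers": -1},
  {"wx": 0, "wy": 0, "wz": -0.7, "dx": 1, "dy": 0.72, "dz": 0, "fingers": -1},
  {"wx": 0, "wy": 0, "wz": -0.7, "dx": 1, "dy": 0.72, "dz": 0, "fingers": -1},
])

```text
clock: 4.45
eef_pos: [529.4, -237.8, 229.5]
eef_rot: [-3.141, -0.0, 2.684]
wrist_force: [-0.5, 0.1, 0.5]
finger_gap: 94.0
finger_force: 0.0
```

```bash
python3 - <<'E'
from h import *
np.set_printoptions(precision=2,suppress=True)
s=read_state();print(s["clock"],s["eef_pos"],s["eef_rot"],s["joints"])
w=camera("wrist");print(-np.array(w["R"]).T@w["t"]); cv2.imwrite("pics/w1.png",w["image"][:,:,::-1])
print(rect(w,"bench_rack",45))
for q in ("heel_d","heel_block","heel_round","heel_wedge","pad_d","pad_block","pad_round","pad_wedge"):
    print(q,[(np.array(d["location"]).round(),round(float(d["conf"]),2),onz(w,d["location"],49)) for d in spot_in(q,w)[:2]])
E
```

```text
4.45 [ 529.4  -237.83  229.55] [-3.14 -0.    2.68] [-0.49  0.34  1.36 -0.    1.45 -1.6 ]
[ 468.01 -207.33  435.28]
(((524.604248046875, -226.8934326171875), (89.8373031616211, 328.29376220703125), 63.285301208496094), 0.83)
heel_d [(array([323., 166.]), 0.65, array([[ 492.81, -210.42]]))]
heel_block [(array([201., 335.]), 0.9, array([[ 588.79, -392.62]])), (array([229., 422.]), 0.65, array([[ 688.63, -416.17]]))]
heel_round [(array([320., 197.]), 0.71, array([[ 516.72, -225.31]]))]
heel_wedge [(array([323., 335.]), 0.78, array([[ 642.72, -283.45]])), (array([304., 321.]), 0.54, array([[ 620.32, -293.3 ]]))]
pad_d [(array([311., 140.]), 0.85, array([[ 467.34, -209.87]])), (array([318., 244.]), 0.33, array([[ 555.77, -245.63]]))]
pad_block [(array([313., 246.]), 0.72, array([[ 555.58, -251.56]])), (array([306., 326.]), 0.16, array([[ 626.74, -293.61]]))]
pad_round [(array([316., 175.]), 0.96, array([[ 497.56, -219.11]]))]
pad_wedge [(array([303., 325.]), 0.89, array([[ 624.28, -295.94]]))]
```

View pics/w1.png

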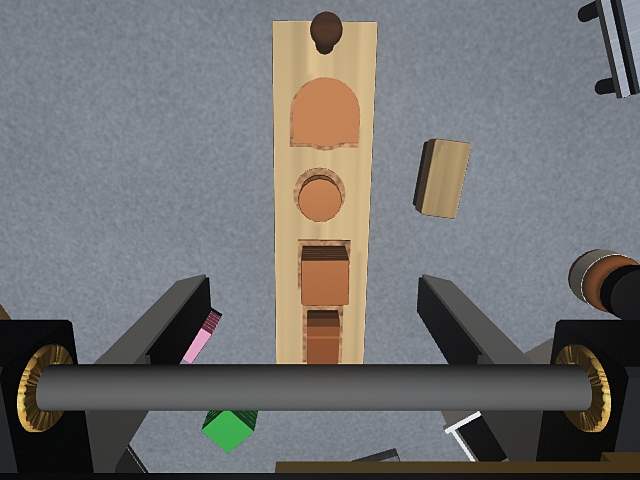

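The wrist view shows D (325,115), round (320,200), block (326,275) and wedge (322,338), all on the pale rack with its post at (326,30). Green (228,430) and pink (205,335) stand off it, so the order from the post is D, round, block, wedge.

```bash
python3 - <<'E'
from h import *
np.set_printoptions(precision=2,suppress=True)
w=camera("wrist");ct=camera("top")
print("edges",onz(w,[[273,21],[376,22],[275,360],[364,360]],45))
ang=np.deg2rad(63.4); X=np.array([np.cos(ang),np.sin(ang)]);Y=np.array([-X[1],X[0]])
for nm,pw,pt in (("round top",[320,200],[170+531/2.286,120+283/2.286]),("D top mid",[325,112],[170+498/2.286,120+342/2.286]),("block top",[326,283],[170+560/2.286,120+221/2.286])):
    print(nm,*tri(w,pw,ct,pt))
E0=onz(w,[[273,21],[376,22]],45).mean(0); O=E0-Y*165; print("O",O)
im=w["image"][:,:,::-1].copy()
def draw(pts,z,col):
    p=np.array([proj(w,[*(O+X*a+Y*b),z]) for a,b in pts]).round().astype(int); cv2.polylines(im,[p.reshape(-1,1,2)],True,col,1)
def box(cx,cy,a,b): return [(cx-a,cy-b),(cx+a,cy-b),(cx+a,cy+b),(cx-a,cy+b)]
draw(box(0,0,45,165),45,(255,0,0))
draw(box(0,105,31,29.5),49,(0,255,0));draw(box(0,35,24,24),49,(0,255,0));draw(box(0,-35,25,25),49,(0,255,0));draw(box(0,-105,20,31),49,(0,255,0))
draw(box(0,105,27,25.5),75,(0,0,255));draw(box(0,35,18,18),91,(0,0,255));draw(box(0,-35,20,20),99,(0,0,255))
cv2.imwrite("pics/ov1.png",cv2.resize(im[0:375,180:480],None,fx=1.6,fy=1.6))
E
```

```text
edges [[ 366.15 -193.  ]
 [ 405.66 -115.07]
 [ 648.38 -338.7 ]
 [ 688.93 -256.86]]
round top [ 511.39 -221.2   116.55] 0.3321478292625248
D top mid [ 453.49 -189.02  103.06] 2.376012544557209
block top [ 573.48 -248.52  116.95] 4.754243588029789
O [ 533.44 -227.92]
```

View pics/ov1.png

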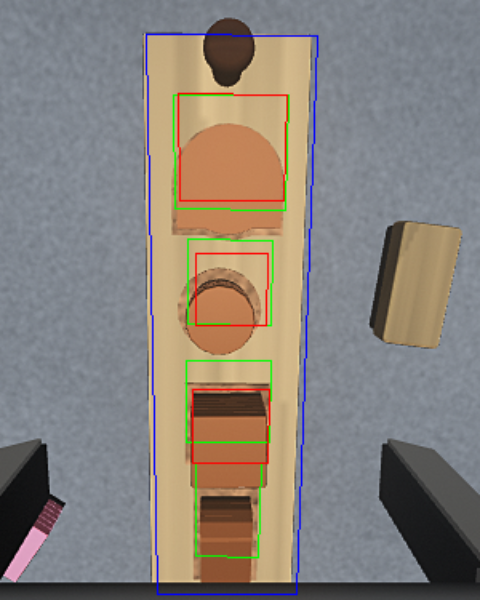

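```bash
python3 - <<'E'
from h import *
np.set_printoptions(precision=1,suppress=True)
w=camera("wrist");ct=camera("top");cs=camera("scene")
ang=np.deg2rad(63.4); X=np.array([np.cos(ang),np.sin(ang)]);Y=np.array([-X[1],X[0]])
B=np.array([533.4,-227.9])
for z in (39,49,59):
  P=onz(w,[[180+227/1.6,234/1.6],[180+220/1.6,268/1.6],[180+228/1.6,384/1.6],[180+228/1.6,488/1.6]],z)-B
  print(z,"x",P@X,"y-nominal",P@Y-np.array([75.5,59,-10,-74]))
E=onz(w,[[273,21],[376,22],[274,200],[368,200],[275,360],[364,360]],45)-B
print("edges x",E@X,"y",E@Y)
for q in ("bench_rack",):
  for n,c in (("w",w),("top",ct)):
    r=rect(c,q,45); 
    if r: b=cv2.boxPoints(r[0])-B; print(n,r[0][2],b@X,b@Y)
for q in ("pad_d","pad_round","pad_block","pad_wedge","heel_round","heel_d"):
  for n,c in (("w",w),("s",cs),("t",ct)):
    for d in spot_in(q,c)[:1]: p=onz(c,d["location"],49)-B; print(q,n,d["conf"],p@X,p@Y)
E
```

```text
39 x [-1.1 -5.   0.3  0.9] y-nominal [-13.9 -16.7 -17.  -20.4]
49 x [-1.3 -5.1  0.   0.7] y-nominal [-13.7 -16.  -14.6 -16.3]
59 x [-1.5 -5.2 -0.2  0.4] y-nominal [-13.6 -15.4 -12.3 -12.2]
edges x [-43.6  43.7 -45.5  42.3 -47.4  43.9] y [ 165.2  164.8   12.6   13.  -152.4 -152. ]
w 63.13534164428711 [-47.9 -49.4  41.1  42.6] [ 172.5 -155.8 -156.2  172.1]
top 62.839439392089844 [-46.9 -50.2  40.8  44. ] [ 167.5 -162.5 -163.4  166.6]
pad_d w 0.83 [-5.] [65.2]
pad_d s 0.59 [21.] [62.2]
pad_d t 0.58 [28.2] [89.8]
pad_round w 0.78 [-5.8] [37.]
pad_round t 0.65 [402.2] [215.2]
pad_block w 0.8 [-6.7] [-28.]
pad_block s 0.48 [8.5] [-71.7]
pad_wedge w 0.8 [-4.5] [-94.7]
pad_wedge s 0.49 [2.3] [-148.1]
pad_wedge t 0.42 [16.3] [-113.3]
heel_round w 0.8 [-4.1] [14.4]
heel_round s 0.91 [-9.7] [31.5]
heel_d w 0.87 [-0.7] [89.9]
heel_d s 0.83 [3.6] [100.4]
```

Rack width and pad spacing are consistent with a pad top at about 50 mm. The row origin is (546.3,-235.6), with bench +y pointing at 153.2°. I go for heel_d at (452.6,-188.3).

Emit:
servo_tool([
  {"wx": 0, "wy": 0, "wz": 0.005, "dx": 0.91, "dy": 0.105, "dz": 0.3, "fingers": -1},
  {"wx": 0, "wy": 0, "wz": 0.005, "dx": 0.91, "dy": 0.105, "dz": 0.6, "fingers": -1},
  {"wx": 0, "wy": 0, "wz": 0.005, "dx": 0.91, "dy": 0.105, "dz": 1, "fingers": -1},
  {"wx": 0, "wy": 0, "wz": 0.005, "dx": 0.91, "dy": 0.105, "dz": 1, "fingers": -1},
  {"wx": 0, "wy": 0, "wz": 0.005, "dx": 0.91, "dy": 0.105, "dz": 1, "fingers": -1},
], newtons=20)

```text
clock: 6.7
eef_pos: [454.3, -186.7, 130.9]
eef_rot: [-3.142, 0.0, 2.672]
wrist_force: [0.8, -0.6, -0.3]
finger_gap: 94.4
finger_force: 0.0
```

```bash
python3 - <<'E'
from h import *
np.set_printoptions(precision=1,suppress=True)
s=read_state();print(s["eef_pos"],s["eef_rot"])
w=camera("wrist"); im=w["image"][:,:,::-1].copy()
ang=np.deg2rad(63.2); X=np.array([np.cos(ang),np.sin(ang)]);Y=np.array([-X[1],X[0]]);O=np.array([546.3,-235.6])
def draw(pts,z,col):
    p=np.array([proj(w,[*(O+X*a+Y*b),z]) for a,b in pts]).round().astype(int); cv2.polylines(im,[p.reshape(-1,1,2)],True,col,1)
def box(cx,cy,a,b): return [(cx-a,cy-b),(cx+a,cy-b),(cx+a,cy+b),(cx-a,cy+b)]
draw(box(0,15,45,165),45,(255,0,0))
draw(box(0,105,31,29.5),49,(0,255,0));draw(box(0,35,24,24),49,(0,255,0))
draw(box(0,105,27,25.5),75,(0,0,255));draw(box(0,35,18,18),91,(0,0,255))
cv2.imwrite("pics/ov2.png",im)
E
```

```text
[ 454.3 -186.7  130.9] [-3.1  0.   2.7]
```

View pics/ov2.png

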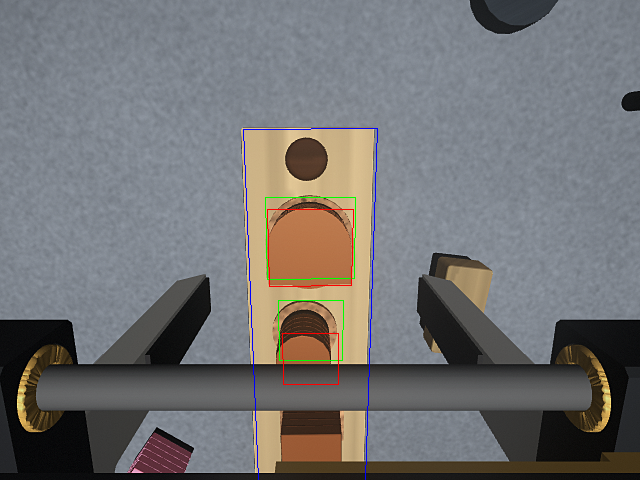

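The overlay fits heel_d (310,245) and the deck edges within a few pixels, so I descend and grip.

Emit:
servo_tool([
  {"wx": 0, "wy": 0, "wz": 0, "dx": 0, "dy": 0.0, "dz": 0.3, "fingers": -1},
  {"wx": 0, "wy": 0, "wz": 0, "dx": 0, "dy": 0.0, "dz": 0.6, "fingers": -1},
  {"wx": 0, "wy": 0, "wz": 0, "dx": 0, "dy": 0.0, "dz": 0.76, "fingers": -1},
  {"wx": 0, "wy": 0, "wz": 0, "dx": 0, "dy": 0.0, "dz": 0.76, "fingers": -1},
  {"wx": 0, "wy": 0, "wz": 0, "dx": 0, "dy": 0.0, "dz": 0.76, "fingers": 1},
  {"wx": 0, "wy": 0, "wz": 0, "dx": 0, "dy": 0.0, "dz": 0.76, "fingers": 1},
  {"wx": 0, "wy": 0, "wz": 0, "dx": 0, "dy": 0.0, "dz": 0.76, "fingers": 1},
  {"wx": 0, "wy": 0, "wz": 0, "dx": 0, "dy": 0.0, "dz": 0.76, "fingers": 1},
  {"wx": 0, "wy": 0, "wz": 0, "dx": 0, "dy": 0.0, "dz": 0.76, "fingers": 1},
  {"wx": 0, "wy": 0, "wz": 0, "dx": 0, "dy": 0.0, "dz": 0.76, "fingers": 1},
], newtons=20)

```text
clock: 7.75
eef_pos: [453.6, -186.3, 53.7]
eef_rot: [3.142, 0.0, 2.672]
wrist_force: [0.3, 0.7, 0.2]
finger_gap: 49.4
finger_force: 0.0
```

Emit:
servo_tool([
  {"wx": 0, "wy": 0, "wz": 0, "dx": 0, "dy": 0.0, "dz": 0, "fingers": 1},
  {"wx": 0, "wy": 0, "wz": 0, "dx": 0, "dy": 0.0, "dz": 0, "fingers": 1},
])

```text
clock: 7.95
eef_pos: [453.5, -186.3, 53.6]
eef_rot: [3.142, -0.0, 2.672]
wrist_force: [1.3, 0.0, -0.2]
finger_gap: 33.3
finger_force: 0.0
```

```bash
python3 - <<'E'
from h import *
s=read_state();print(s)
for n in ("wrist","scene"):
  c=camera(n); im=c["image"][:,:,::-1]
  cv2.imwrite(f"pics/{n}3.png",im if n=="wrist" else cv2.resize(im[200:400,180:380],(600,600)))
E
```

```text
{'clock': 7.95, 'joints': array([-4.64419150e-01,  3.18311748e-01,  1.81706773e+00,  2.55646992e-06,
        1.00621714e+00, -1.56547553e+00]), 'qd': array([ 0.00058138,  0.001305  , -0.00090182,  0.00022314, -0.00068314,
        0.00103875]), 'effort': array([ 5.86276965e-04, -4.86030579e+01, -2.96408987e+01, -1.32085523e-02,
        7.68278120e-02,  7.53337804e-05]), 'eef_pos': array([ 453.53442229, -186.26821645,   53.5615618 ]), 'eef_rot': array([ 3.14159051e+00, -3.97449200e-06,  2.67185134e+00]), 'wrist_force': array([ 1.31966376,  0.03008933, -0.23430779]), 'moment': array([-0.00265338, -0.0937723 , -0.03312709]), 'finger_force': 0.0, 'finger_gap': 33.27506157953576}
```

View pics/wrist3.png

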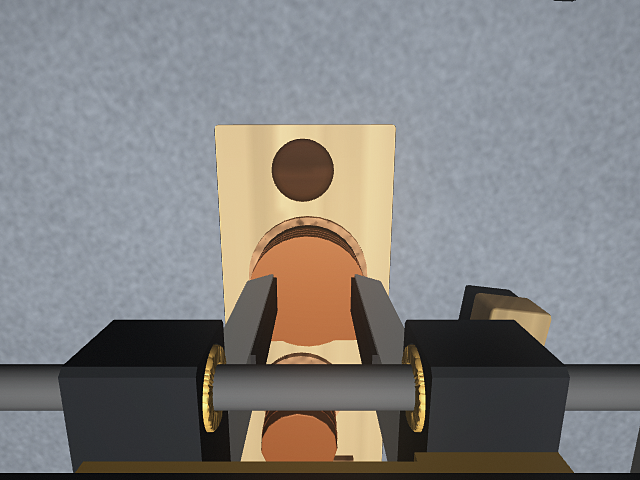

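The wrist view shows the finger tips at (265,280) and (365,280) lying over heel_d's top instead of beside it. The heel stands lower than the text says, so I measure its height from this close view.

```bash
python3 - <<'E'
from h import *
np.set_printoptions(precision=1,suppress=True)
w=camera("wrist"); print(-np.array(w["R"]).T@w["t"], np.array(w["R"]))
def z_of(p,q,L):
    o,d=ray(w,[p,q]); k=lambda z:np.linalg.norm(onz(w,[p],z)-onz(w,[q],z))
    from scipy.optimize import brentq
    return brentq(lambda z:k(z)-L,-100,200)
print("deck end",z_of([215,125],[396,125],90),"D",z_of([251,272],[366,272],54))
print(proj(w,[453.5,-186.3,53.6]))
# rack edges line: right edge & left edge at row 200
for z in (0,20,45): print(z,onz(w,[[215,125],[396,125],[252,272],[366,272]],z))
E
```

```text
[ 392.5 -155.1  259.3] [[ 0.5  0.9 -0. ]
 [ 0.9 -0.4  0.2]
 [ 0.2 -0.1 -1. ]]
deck end 42.637519996759096 D 70.96315127631473
[313.2 276.8]
0 [[ 358.4 -203.6]
 [ 407.1 -107.5]
 [ 448.6 -228.3]
 [ 482.  -162.5]]
20 [[ 361.  -199.9]
 [ 406.  -111.2]
 [ 444.3 -222.6]
 [ 475.1 -161.9]]
45 [[ 364.3 -195.2]
 [ 404.6 -115.8]
 [ 438.9 -215.5]
 [ 466.4 -161.2]]
```

View pics/scene3.png

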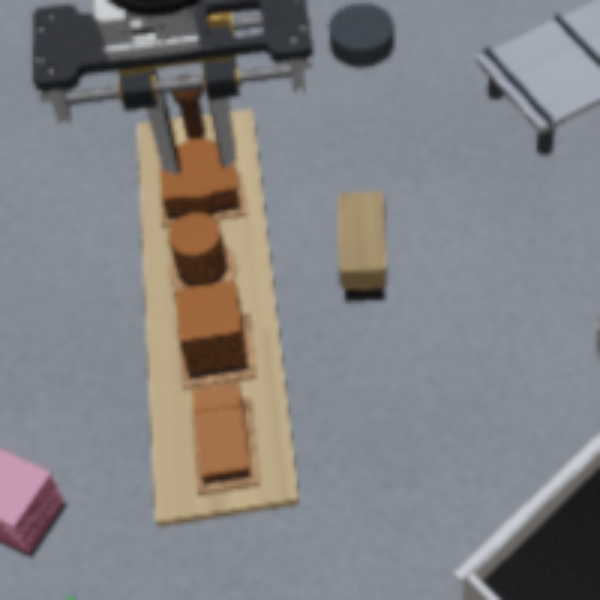

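```bash
python3 - <<'E'
from h import *
np.set_printoptions(precision=1,suppress=True)
c=camera("scene"); w=camera("wrist"); s=read_state(); print(s["finger_gap"],s["wrist_force"])
for cc,n in ((c,"scene"),(w,"wrist")): cv2.imwrite(f"pics/{n}4.png",cc["image"][:,:,::-1])
f=lambda p:((p-[180,200])*3)
ang=np.deg2rad(63.2); X=np.array([np.cos(ang),np.sin(ang)]);Y=np.array([-X[1],X[0]]);O=np.array([546.3,-235.6])
T=np.array([453.5,-186.3])
for g in (-20,20):
  for z in (53.6,75,95): print(g,z,f(proj(c,[*(T+X*g),z])),proj(w,[*(T+X*g),z]))
for a,b in ((-27,79.5),(27,79.5),(-27,105),(27,105)): 
  for z in (49,75): print("D",a,b,z,f(proj(c,[*(O+X*a+Y*b),z])),proj(w,[*(O+X*a+Y*b),z]))
a=c["image"][215:290,215:290,::-1]; b=w["image"][180:480,150:480,::-1]
cv2.imwrite("pics/cmp4.png",np.hstack([cv2.resize(a,(400,400),interpolation=2),cv2.resize(b,(400,400))]))
E
```

```text
13.369267864668895 [ 0.2  0.1 -0.4]
-20 53.6 [176.  183.6] [274.3 276.8]
-20 75 [171.7 165.8] [270.1 291.5]
-20 95 [167.5 148.5] [265.3 308.3]
20 53.6 [230.1 176.3] [352.1 276.7]
20 75 [226.7 158.4] [356.2 291.3]
20 95 [223.5 141.1] [360.9 308.1]
D -27 79.5 49 [166.2 216.6] [259.2 319.3]
D -27 79.5 75 [160.7 195.2] [252.4 341.8]
D 27 79.5 49 [240.2 206.3] [359.4 319.1]
D 27 79.5 75 [236.2 184.9] [365.1 341.7]
D -27 105 49 [164.5 189.2] [257.7 274.2]
D -27 105 75 [159.  167.6] [250.4 291.6]
D 27 105 49 [237.3 179.2] [360.5 274. ]
D 27 105 75 [233.4 157.5] [366.6 291.4]
```

View pics/cmp4.png

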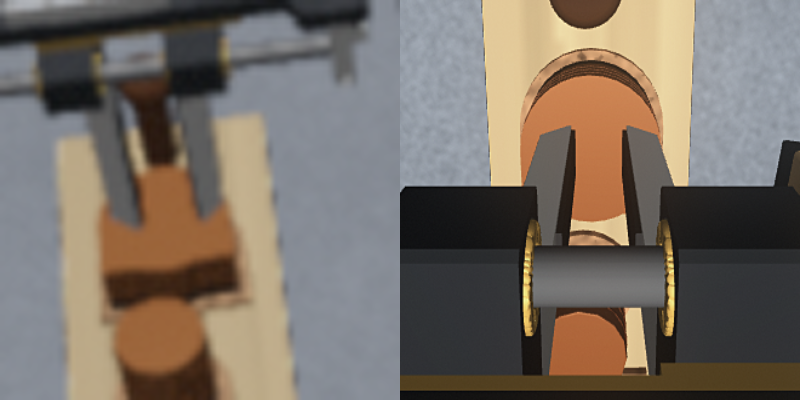

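```bash
python3 - <<'E'
from h import *
np.set_printoptions(precision=1,suppress=True)
c=camera("scene");w=camera("wrist")
print(read_state()["finger_gap"])
ang=np.deg2rad(63.2); X=np.array([np.cos(ang),np.sin(ang)]);Y=np.array([-X[1],X[0]]);T=np.array([453.5,-186.3])
for a,b in (([294.4,273.8],[240.9,257.2]),([335.6,275.3],[252.5,255.9])):
  P,e=tri(w,a,c,b); print(P,e,"along X,Y from TCP",(P[:2]-T)@X,(P[:2]-T)@Y)
im=w["image"][:,:,::-1]; cv2.imwrite("pics/w5.png",im)
E
```

```text
5.284523307710789
[ 444.7 -194.7   61.5] 4.439429240735607 along X,Y from TCP -11.477928216647408 4.063669223569419
[ 455.7 -174.5   61.4] 0.7592754996125977 along X,Y from TCP 11.472227430541874 3.380518855036032
```

View pics/w5.png

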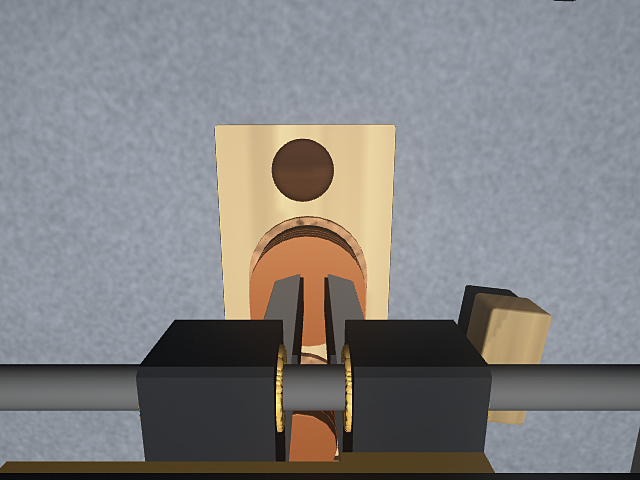

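```bash
python3 - <<'E'
from h import *
np.set_printoptions(precision=1,suppress=True)
c=camera("scene");w=camera("wrist");t=camera("top")
print(read_state()["finger_gap"],read_state()["eef_pos"])
A=[[215,125],[396,125]];S=[[225.7,241.7],[264.3,237.3]];Tp=[[170+427/2.286,120+389/2.286],[170+503/2.286,120+426/2.286]]
for i in range(2):
  print("w-s",*tri(w,A[i],c,S[i])); print("t-s",*tri(t,Tp[i],c,S[i]))
# far (wedge) end corners top/scene
S2=[[180+157/3,200+522/3],[180+298/3,200+502/3]];T2=[[170+563/2.286,120+111/2.286],[170+638/2.286,120+149/2.286]]
for i in range(2): print("t-s far",*tri(t,T2[i],c,S2[i]))
print("green top-left etc",)
cv2.imwrite("pics/top5.png",t["image"][:,:,::-1])
E
```

```text
0.5439024163354815 [ 453.5 -186.3   53.6]
w-s [ 363.7 -196.    37.8] 1.321500012357912
t-s [ 386.4 -159.1   42.6] 83.21741794932434
w-s [ 405.  -114.5   35.6] 0.806284731238814
t-s [ 390.9 -159.2   56.7] 94.11744590747551
t-s far [ 680.7 -305.6   47.1] 84.96727177189844
t-s far [ 679.9 -304.9   54.5] 91.64777288330428
green top-left etc
```

The finger tips seem to end about 20 mm above the reported TCP: their tip edge spans wrist rows 275–312, while the TCP projects to row 277. I'll check this with a gentle touch of the shut fingers on D's flat top.

Emit:
servo_tool([
  {"wx": 0, "wy": 0, "wz": 0, "dx": 0, "dy": 0, "dz": 0.01, "fingers": 1},
  {"wx": 0, "wy": 0, "wz": 0, "dx": 0, "dy": 0, "dz": 0.02, "fingers": 1},
  {"wx": 0, "wy": 0, "wz": 0, "dx": 0, "dy": 0, "dz": 0.02, "fingers": 1},
])

```text
clock: 8.75
eef_pos: [453.4, -186.2, 51.4]
eef_rot: [3.142, -0.0, 2.672]
wrist_force: [0.6, 0.1, 0.1]
finger_gap: 0.4
finger_force: 0.0
```

Emit:
servo_tool([
  {"wx": 0, "wy": 0, "wz": 0, "dx": 0, "dy": 0, "dz": 0.01, "fingers": 1},
  {"wx": 0, "wy": 0, "wz": 0, "dx": 0, "dy": 0, "dz": 0.02, "fingers": 1},
  {"wx": 0, "wy": 0, "wz": 0, "dx": 0, "dy": 0, "dz": 0.02, "fingers": 1},
])

```text
clock: 9.05
eef_pos: [453.5, -186.3, 49.5]
eef_rot: [-3.142, -0.0, 2.672]
wrist_force: [-0.5, 0.2, -0.3]
finger_gap: 0.6
finger_force: 0.0
```

Emit:
servo_tool([
  {"wx": 0, "wy": 0, "wz": 0, "dx": 0, "dy": 0, "dz": 0.01, "fingers": 1},
  {"wx": 0, "wy": 0, "wz": 0, "dx": 0, "dy": 0, "dz": 0.01, "fingers": 1},
])

```text
clock: 9.25
eef_pos: [453.7, -186.3, 49.3]
eef_rot: [-3.142, 0.0, 2.672]
wrist_force: [-3.5, 2.7, 11.2]
finger_gap: 0.2
finger_force: 5.7
```

```bash
python3 - <<'E'
from h import *
np.set_printoptions(precision=1,suppress=True)
c=camera("scene"); s=read_state(); print(s["wrist_force"],s["moment"],s["eef_pos"])
cv2.imwrite("pics/s6.png",cv2.resize(c["image"][205:305,200:300,::-1],(600,600),interpolation=2))
ang=np.deg2rad(63.2); X=np.array([np.cos(ang),np.sin(ang)]);T=np.array([453.4,-186.2])
for z in (48,58,68,78): print(z,(proj(c,[*T,z])-[200,205])*6)
E
```

```text
[-5.   1.9 10.9] [0.4 0.7 0.1] [ 453.6 -186.3   49.3]
48 [288.3 338.7]
58 [284.8 322.3]
68 [281.2 305.6]
78 [277.6 288.7]
```

View pics/s6.png

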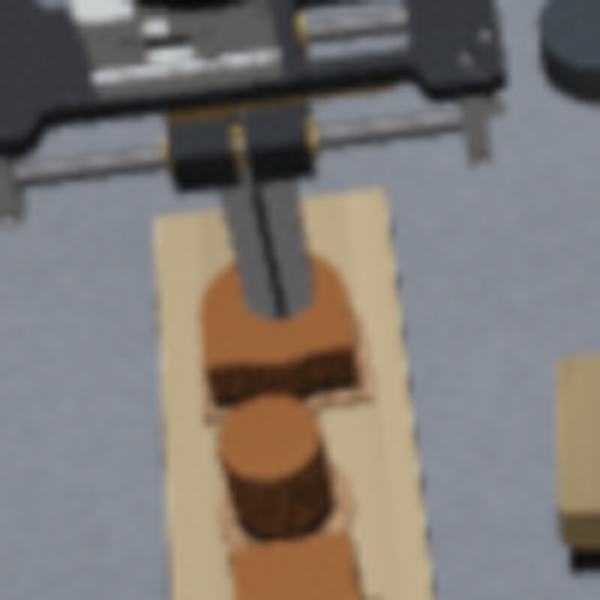

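The touch came at reported z 49.3, with the shut tips at scene crop (280,318) on D's top. That puts the pad top at about 23 in the arm's reported tip height, so I use this contact-calibrated scale. I reopen and grip with the tips at a reported 27.

Emit:
servo_tool([
  {"wx": 0, "wy": 0, "wz": 0, "dx": 0, "dy": 0, "dz": -0.2, "fingers": 1},
  {"wx": 0, "wy": 0, "wz": 0, "dx": 0, "dy": 0, "dz": -0.2, "fingers": -0.7},
  {"wx": 0, "wy": 0, "wz": 0, "dx": 0, "dy": 0, "dz": -0.2, "fingers": -0.7},
  {"wx": 0, "wy": 0, "wz": 0, "dx": 0, "dy": 0, "dz": -0.2, "fingers": -0.7},
  {"wx": 0, "wy": 0, "wz": 0, "dx": 0, "dy": 0, "dz": -0.2, "fingers": -0.7},
  {"wx": 0, "wy": 0, "wz": 0, "dx": 0, "dy": 0, "dz": -0.2, "fingers": -0.7},
  {"wx": 0, "wy": 0, "wz": 0, "dx": 0, "dy": 0, "dz": -0.2, "fingers": -0.7},
  {"wx": 0, "wy": 0, "wz": 0, "dx": 0, "dy": 0, "dz": -0.2, "fingers": -0.7},
  {"wx": 0, "wy": 0, "wz": 0, "dx": 0, "dy": 0, "dz": -0.2, "fingers": -0.7},
  {"wx": 0, "wy": 0, "wz": 0, "dx": 0, "dy": 0, "dz": -0.2, "fingers": -0.7},
])

```text
clock: 10.3
eef_pos: [453.5, -186.3, 68.5]
eef_rot: [3.142, 0.0, 2.672]
wrist_force: [-0.1, 1.2, -0.3]
finger_gap: 68.9
finger_force: 0.0
```

Emit:
servo_tool([
  {"wx": 0, "wy": 0, "wz": 0, "dx": 0, "dy": -0.02, "dz": 0, "fingers": -0.7},
  {"wx": 0, "wy": 0, "wz": 0, "dx": 0, "dy": -0.02, "dz": 0, "fingers": -0.7},
])

```text
clock: 10.5
eef_pos: [452.5, -188.2, 68.5]
eef_rot: [-3.142, 0.0, 2.672]
wrist_force: [-0.3, -0.2, 0.5]
finger_gap: 79.7
finger_force: 0.0
```

Emit:
servo_tool([
  {"wx": 0, "wy": 0, "wz": 0, "dx": 0, "dy": 0, "dz": 0.15, "fingers": -0.7},
  {"wx": 0, "wy": 0, "wz": 0, "dx": 0, "dy": 0, "dz": 0.3, "fingers": -0.7},
  {"wx": 0, "wy": 0, "wz": 0, "dx": 0, "dy": 0, "dz": 0.41, "fingers": -0.7},
  {"wx": 0, "wy": 0, "wz": 0, "dx": 0, "dy": 0, "dz": 0.41, "fingers": 1},
  {"wx": 0, "wy": 0, "wz": 0, "dx": 0, "dy": 0, "dz": 0.41, "fingers": 1},
  {"wx": 0, "wy": 0, "wz": 0, "dx": 0, "dy": 0, "dz": 0.41, "fingers": 1},
  {"wx": 0, "wy": 0, "wz": 0, "dx": 0, "dy": 0, "dz": 0.41, "fingers": 1},
  {"wx": 0, "wy": 0, "wz": 0, "dx": 0, "dy": 0, "dz": 0.41, "fingers": 1},
  {"wx": 0, "wy": 0, "wz": 0, "dx": 0, "dy": 0, "dz": 0.41, "fingers": 1},
])

```text
clock: 11.4
eef_pos: [453.0, -188.2, 28.2]
eef_rot: [-3.142, 0.001, 2.672]
wrist_force: [-1.1, -0.0, 6.2]
finger_gap: 54.0
finger_force: 20.0
```

Gripped: gap 54.0 mm at 20 N. Next I lift and carry it towards the drying rack's far bay.

Emit:
servo_tool([
  {"wx": 0, "wy": 0, "wz": 0, "dx": 0, "dy": 0, "dz": -0.2, "fingers": 1},
  {"wx": 0, "wy": 0, "wz": 0, "dx": 0, "dy": 0, "dz": -0.5, "fingers": 1},
  {"wx": 0, "wy": 0, "wz": 0, "dx": 0, "dy": 0.3, "dz": -0.8, "fingers": 1},
  {"wx": 0, "wy": 0, "wz": 0, "dx": 0.26, "dy": 0.6, "dz": -1, "fingers": 1},
  {"wx": 0, "wy": 0, "wz": 0, "dx": 0.26, "dy": 0.95, "dz": -1, "fingers": 1},
  {"wx": 0, "wy": 0, "wz": 0, "dx": 0.26, "dy": 0.95, "dz": -1, "fingers": 1},
])

```text
clock: 12.0
eef_pos: [473.4, -88.9, 128.3]
eef_rot: [3.141, 0.001, 2.675]
wrist_force: [-0.1, -0.2, -1.7]
finger_gap: 53.8
finger_force: 20.0
```

Emit:
servo_tool([
  {"wx": 0, "wy": 0, "wz": 0, "dx": 0.12, "dy": 0.4, "dz": -0.4, "fingers": 1},
  {"wx": 0, "wy": 0, "wz": 0, "dx": 0.25, "dy": 0.75, "dz": -0.8, "fingers": 1},
  {"wx": 0, "wy": 0, "wz": 0, "dx": 0.25, "dy": 0.95, "dz": -1, "fingers": 1},
  {"wx": 0, "wy": 0, "wz": 0, "dx": 0.25, "dy": 0.95, "dz": -1, "fingers": 1},
])

```text
clock: 12.4
eef_pos: [494.9, 6.3, 231.0]
eef_rot: [3.139, 0.005, 2.674]
wrist_force: [-0.2, 0.3, -1.2]
finger_gap: 53.9
finger_force: 20.0
```

Emit:
servo_tool([
  {"wx": 0, "wy": 0, "wz": 0.07, "dx": 0.12, "dy": 0.3, "dz": 0, "fingers": 1},
  {"wx": 0, "wy": 0, "wz": 0.14, "dx": 0.25, "dy": 0.6, "dz": 0, "fingers": 1},
  {"wx": 0, "wy": 0, "wz": 0.21, "dx": 0.25, "dy": 0.95, "dz": 0, "fingers": 1},
  {"wx": 0, "wy": 0, "wz": 0.28, "dx": 0.25, "dy": 0.95, "dz": 0, "fingers": 1},
  {"wx": 0, "wy": 0, "wz": 0.35, "dx": 0.25, "dy": 0.95, "dz": 0, "fingers": 1},
  {"wx": 0, "wy": 0, "wz": 0.42, "dx": 0.25, "dy": 0.95, "dz": 0, "fingers": 1},
  {"wx": 0, "wy": 0, "wz": 0.49, "dx": 0.25, "dy": 0.95, "dz": 0, "fingers": 1},
  {"wx": 0, "wy": 0, "wz": 0.56, "dx": 0.25, "dy": 0.95, "dz": 0, "fingers": 1},
  {"wx": 0, "wy": 0, "wz": 0.585, "dx": 0.25, "dy": 0.95, "dz": 0, "fingers": 1},
  {"wx": 0, "wy": 0, "wz": 0.585, "dx": 0.25, "dy": 0.95, "dz": 0, "fingers": 1},
])

```text
clock: 13.4
eef_pos: [513.6, 99.5, 226.4]
eef_rot: [-3.14, 0.0, 1.5]
wrist_force: [0.4, 0.9, -0.8]
finger_gap: 53.9
finger_force: 20.0
```

```bash
python3 - <<'E'
from h import *
np.set_printoptions(precision=1,suppress=True)
s=read_state();print(s["clock"],s["eef_pos"],s["eef_rot"],s["finger_gap"])
w=camera("wrist");cv2.imwrite("pics/w7.png",w["image"][:,:,::-1]); print(rect(w,"drying_rack",45))
ct=camera("top"); print(onz(ct,[[170+x/2.286,120+285/2.286] for x in (56,122,187,253)],50))
E
```

```text
13.4 [513.6  99.5 226.4] [-3.1  0.   1.5] 53.895786157217614
(((519.625, 170.0875244140625), (221.06922912597656, 91.06489562988281), 85.62445831298828), 0.79)
[[512.1 268.6]
 [512.  199.4]
 [511.9 131.2]
 [511.7  61.9]]
```

View pics/w7.png

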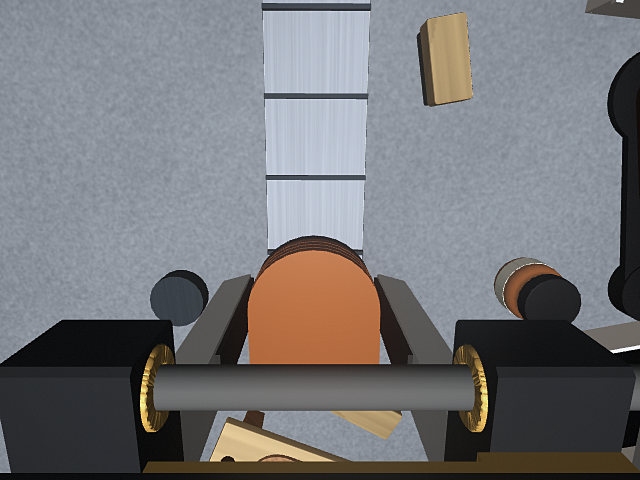

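The wrist view shows the ribs at rows 252 (y=-140), 178 (-70), 96 (0) and 6 (+70), with the deck between columns 267 and 364. Heel_d hangs level between the fingers at (315,300).

```bash
python3 - <<'E'
from h import *
np.set_printoptions(precision=1,suppress=True)
w=camera("wrist");ct=camera("top")
px=[]
for l,r in (([264,5],[370,7]),([265,95.5],[368,96]),([267,177],[365,178]),([268,251],[363,252])): px+= [l,r]
for z in (30,40,49):
  P=onz(w,px,z); M=(P[::2]+P[1::2])/2; print(z,"mids",M.tolist(),"w",np.linalg.norm(P[::2]-P[1::2],axis=1),"sp",np.linalg.norm(np.diff(M,axis=0),axis=1))
r=rect(ct,"drying_rack",45)[0]; print(r); print(cv2.boxPoints(r))
E
```

```text
30 mids [[528.4346483312677, 280.39152943642364], [523.1149209145561, 206.60892161661707], [517.7880544558316, 132.98424012730777], [512.477014953127, 60.31301106213537]] w [92.1 93.7 93.2 94.3] sp [74.  73.8 72.9]
40 mids [[528.1728585699793, 277.6043906990143], [522.9852261387982, 205.65389038188556], [517.7906319362756, 133.85739490178133], [512.6114716881468, 62.99067651918448]] w [89.8 91.4 90.9 91.9] sp [72.1 72.  71.1]
49 mids [[527.9372477848198, 275.09596583534585], [522.8685008406161, 204.79436227062718], [517.7929516686752, 134.6432341988075], [512.7324827496645, 65.40057543052868]] w [87.7 89.3 88.8 89.8] sp [70.5 70.3 69.4]
((522.3187255859375, 221.8532257080078), (336.7633056640625, 89.92151641845703), 85.78243255615234)
[[465.1  57.2]
 [554.8  50.6]
 [579.5 386.5]
 [489.9 393.1]]
```

Rib spacing of 70 mm at z≈50 confirms the deck height of 45. The drying row origin is (522.9,204.9) with +y at 85.85°, so the far bay is at (515.3,100.2).

Emit:
servo_tool([
  {"wx": 0, "wy": 0, "wz": 0, "dx": 0.01, "dy": 0.017, "dz": 0.4, "fingers": 1},
  {"wx": 0, "wy": 0, "wz": 0, "dx": 0.01, "dy": 0.017, "dz": 0.8, "fingers": 1},
  {"wx": 0, "wy": 0, "wz": 0, "dx": 0.01, "dy": 0.017, "dz": 1, "fingers": 1},
])

```text
clock: 14.0
eef_pos: [514.3, 101.1, 124.4]
eef_rot: [-3.138, 0.001, 1.503]
wrist_force: [0.5, -0.5, -1.2]
finger_gap: 53.6
finger_force: 20.0
```

Emit:
servo_tool([
  {"wx": 0, "wy": 0, "wz": 0, "dx": 0, "dy": 0, "dz": 0.4, "fingers": 1},
  {"wx": 0, "wy": 0, "wz": 0, "dx": 0, "dy": 0, "dz": 0.7, "fingers": 1},
  {"wx": 0, "wy": 0, "wz": 0, "dx": 0, "dy": 0, "dz": 0.85, "fingers": 1},
  {"wx": 0, "wy": 0, "wz": 0, "dx": 0, "dy": 0, "dz": 0.92, "fingers": 1},
  {"wx": 0, "wy": 0, "wz": 0, "dx": 0, "dy": 0, "dz": 0.95, "fingers": 1},
  {"wx": 0, "wy": 0, "wz": 0, "dx": 0, "dy": 0, "dz": 0.95, "fingers": 1},
])

```text
clock: 14.6
eef_pos: [516.0, 101.4, 33.0]
eef_rot: [3.141, -0.0, 1.502]
wrist_force: [-0.2, -0.6, -0.7]
finger_gap: 53.7
finger_force: 20.0
```

Emit:
servo_tool([
  {"wx": 0, "wy": 0, "wz": 0, "dx": -0.01, "dy": 0, "dz": 0.03, "fingers": 1},
  {"wx": 0, "wy": 0, "wz": 0, "dx": -0.01, "dy": 0, "dz": 0.06, "fingers": 1},
  {"wx": 0, "wy": 0, "wz": 0, "dx": -0.01, "dy": 0, "dz": 0.07, "fingers": 1},
  {"wx": 0, "wy": 0, "wz": 0, "dx": -0.01, "dy": 0, "dz": 0.075, "fingers": 1},
  {"wx": 0, "wy": 0, "wz": 0, "dx": -0.01, "dy": 0, "dz": 0.075, "fingers": 1},
])

```text
clock: 15.1
eef_pos: [515.6, 100.4, 25.1]
eef_rot: [3.141, -0.0, 1.502]
wrist_force: [0.1, -0.0, -0.5]
finger_gap: 53.8
finger_force: 20.0
```

Emit:
servo_tool([
  {"wx": 0, "wy": 0, "wz": 0, "dx": 0, "dy": 0, "dz": 0.01, "fingers": 1},
  {"wx": 0, "wy": 0, "wz": 0, "dx": 0, "dy": 0, "dz": 0.01, "fingers": 1},
])

```text
clock: 15.3
eef_pos: [515.7, 100.4, 24.2]
eef_rot: [3.141, -0.0, 1.502]
wrist_force: [-0.3, 1.1, 1.3]
finger_gap: 53.5
finger_force: 20.0
```

Emit:
servo_tool([
  {"wx": 0, "wy": 0, "wz": 0, "dx": 0, "dy": 0, "dz": 0.005, "fingers": 1},
  {"wx": 0, "wy": 0, "wz": 0, "dx": 0, "dy": 0, "dz": 0.005, "fingers": 1},
])

```text
clock: 15.5
eef_pos: [515.7, 100.4, 24.1]
eef_rot: [3.141, -0.0, 1.502]
wrist_force: [-3.8, -0.1, 8.5]
finger_gap: 54.0
finger_force: 20.0
```

Deck contact came at 24.2, exactly 4 mm below the pick height, so I release and go for the round heel.

Emit:
servo_tool([
  {"wx": 0, "wy": 0, "wz": 0, "dx": 0, "dy": 0, "dz": 0, "fingers": -0.6},
  {"wx": 0, "wy": 0, "wz": 0, "dx": 0, "dy": 0, "dz": 0, "fingers": -0.6},
  {"wx": 0, "wy": 0, "wz": 0, "dx": 0, "dy": 0, "dz": 0, "fingers": -0.6},
  {"wx": 0, "wy": 0, "wz": 0, "dx": 0, "dy": 0, "dz": 0, "fingers": -0.6},
  {"wx": 0, "wy": 0, "wz": 0, "dx": 0, "dy": 0, "dz": -0.2, "fingers": -0.6},
  {"wx": 0, "wy": 0, "wz": 0, "dx": 0, "dy": 0, "dz": -0.6, "fingers": -0.6},
  {"wx": 0, "wy": 0, "wz": 0, "dx": -0.4, "dy": 0, "dz": -1, "fingers": -0.6},
  {"wx": 0, "wy": 0, "wz": 0, "dx": -0.8, "dy": 0, "dz": -1, "fingers": -0.6},
  {"wx": 0, "wy": 0, "wz": 0, "dx": -1, "dy": 0, "dz": -1, "fingers": -0.6},
])

```text
clock: 16.4
eef_pos: [509.0, -1.8, 125.1]
eef_rot: [3.139, 0.0, 1.501]
wrist_force: [-0.2, 0.1, -0.7]
finger_gap: 75.6
finger_force: 0.0
```

Emit:
servo_tool([
  {"wx": 0, "wy": 0, "wz": 0, "dx": -0.45, "dy": 0, "dz": 0, "fingers": -0.6},
  {"wx": 0, "wy": 0, "wz": 0, "dx": -0.9, "dy": 0, "dz": 0, "fingers": -0.6},
  {"wx": 0, "wy": 0, "wz": 0, "dx": -1, "dy": 0, "dz": 0, "fingers": -0.6},
])

```text
clock: 16.7
eef_pos: [501.3, -102.5, 123.5]
eef_rot: [3.141, 0.0, 1.499]
wrist_force: [0.3, 0.5, 0.6]
finger_gap: 75.4
finger_force: 0.0
```

Emit:
servo_tool([
  {"wx": 0, "wy": 0, "wz": -0.07, "dx": -0.4, "dy": 0.1, "dz": 0, "fingers": -0.6},
  {"wx": 0, "wy": 0, "wz": -0.14, "dx": -0.8, "dy": 0.214, "dz": 0, "fingers": -0.6},
  {"wx": 0, "wy": 0, "wz": -0.21, "dx": -1, "dy": 0.214, "dz": 0, "fingers": -0.6},
  {"wx": 0, "wy": 0, "wz": -0.28, "dx": -1, "dy": 0.214, "dz": 0, "fingers": -0.6},
  {"wx": 0, "wy": 0, "wz": -0.35, "dx": -1, "dy": 0.214, "dz": 0, "fingers": -0.6},
  {"wx": 0, "wy": 0, "wz": -0.42, "dx": -1, "dy": 0.214, "dz": 0, "fingers": -0.6},
  {"wx": 0, "wy": 0, "wz": -0.49, "dx": -1, "dy": 0.214, "dz": 0, "fingers": -0.6},
  {"wx": 0, "wy": 0, "wz": -0.56, "dx": -1, "dy": 0.214, "dz": 0, "fingers": -0.6},
  {"wx": 0, "wy": 0, "wz": -0.586, "dx": -1, "dy": 0.214, "dz": 0, "fingers": -0.6},
  {"wx": 0, "wy": 0, "wz": -0.586, "dx": -1, "dy": 0.214, "dz": 0, "fingers": -0.6},
])

```text
clock: 17.7
eef_pos: [516.4, -199.8, 123.4]
eef_rot: [3.141, -0.0, 2.675]
wrist_force: [-1.1, 0.5, 0.0]
finger_gap: 75.4
finger_force: 0.0
```

Emit:
servo_tool([
  {"wx": 0, "wy": 0, "wz": 0, "dx": -0.076, "dy": -0.205, "dz": 0.2, "fingers": -0.6},
  {"wx": 0, "wy": 0, "wz": 0, "dx": -0.076, "dy": -0.205, "dz": 0.2, "fingers": -0.6},
  {"wx": 0, "wy": 0, "wz": 0, "dx": -0.076, "dy": -0.205, "dz": 0.2, "fingers": -0.6},
])

```text
clock: 18.0
eef_pos: [513.7, -221.8, 103.5]
eef_rot: [3.141, -0.001, 2.672]
wrist_force: [0.1, -0.2, 0.0]
finger_gap: 75.4
finger_force: 0.0
```

```bash
python3 - <<'E'
from h import *
np.set_printoptions(precision=1,suppress=True)
s=read_state();print(s["clock"],s["eef_pos"],s["eef_rot"],s["finger_gap"])
w=camera("wrist"); im=w["image"][:,:,::-1].copy()
ang=np.deg2rad(63.2); X=np.array([np.cos(ang),np.sin(ang)]);Y=np.array([-X[1],X[0]]);O=np.array([546.3,-235.6])
def draw(cx,cy,a,b,z,col):
    p=np.array([proj(w,[*(O+X*(cx+i*a)+Y*(cy+j*b)),z]) for i,j in ((-1,-1),(1,-1),(1,1),(-1,1))]).round().astype(int); cv2.polylines(im,[p.reshape(-1,1,2)],True,col,1)
draw(0,105,31,29.5,49,(0,255,0));draw(0,35,24,24,49,(0,255,0));draw(0,35,18,18,91,(0,0,255))
c=camera("scene");b=c["image"][130:280,330:530,::-1]
cv2.imwrite("pics/m8.png",np.hstack([im[:,120:520],cv2.resize(b,(400,480),interpolation=2)]))
E
```

```text
18.0 [ 513.7 -221.8  103.5] [ 3.1 -0.   2.7] 75.36888565678028
```

View pics/m8.png

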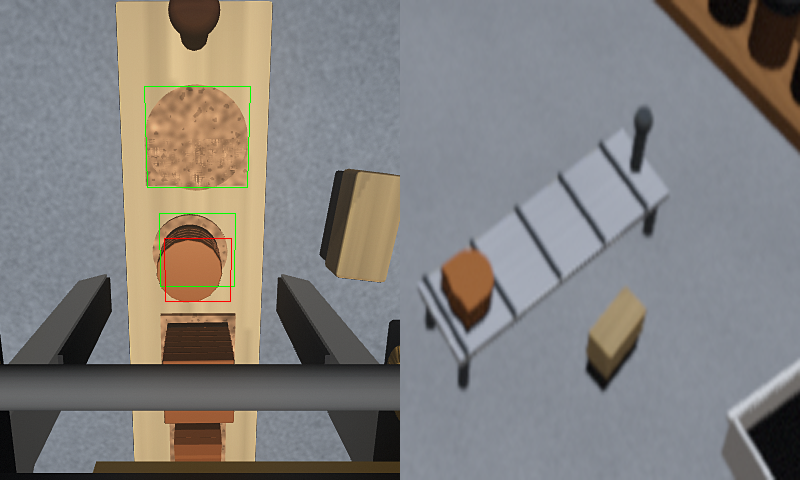

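D stands centred in the far bay (right half, 468,288). Its empty pad matches the overlay, and the round heel at (190,270) sits about 4 mm to -x, so I descend on it.

Emit:
servo_tool([
  {"wx": 0, "wy": 0, "wz": 0, "dx": 0, "dy": -0.015, "dz": 0.3, "fingers": -0.6},
  {"wx": 0, "wy": 0, "wz": 0, "dx": 0, "dy": -0.015, "dz": 0.6, "fingers": -0.6},
  {"wx": 0, "wy": 0, "wz": 0, "dx": 0, "dy": -0.015, "dz": 0.675, "fingers": -0.6},
  {"wx": 0, "wy": 0, "wz": 0, "dx": 0, "dy": -0.015, "dz": 0.675, "fingers": 1},
  {"wx": 0, "wy": 0, "wz": 0, "dx": 0, "dy": -0.015, "dz": 0.675, "fingers": 1},
  {"wx": 0, "wy": 0, "wz": 0, "dx": 0, "dy": -0.015, "dz": 0.675, "fingers": 1},
  {"wx": 0, "wy": 0, "wz": 0, "dx": 0, "dy": -0.015, "dz": 0.675, "fingers": 1},
  {"wx": 0, "wy": 0, "wz": 0, "dx": 0, "dy": -0.015, "dz": 0.675, "fingers": 1},
  {"wx": 0, "wy": 0, "wz": 0, "dx": 0, "dy": -0.015, "dz": 0.675, "fingers": 1},
  {"wx": 0, "wy": 0, "wz": 0, "dx": 0, "dy": -0.015, "dz": 0.675, "fingers": 1},
])

```text
clock: 19.1
eef_pos: [513.3, -223.6, 36.5]
eef_rot: [3.142, 0.001, 2.674]
wrist_force: [-1.2, 0.9, 5.4]
finger_gap: 35.5
finger_force: 20.0
```

Emit:
servo_tool([
  {"wx": 0, "wy": 0, "wz": 0, "dx": 0, "dy": 0, "dz": 0, "fingers": 1},
  {"wx": 0, "wy": 0, "wz": 0, "dx": 0, "dy": 0, "dz": 0, "fingers": 1},
])

```text
clock: 19.3
eef_pos: [513.3, -223.6, 36.6]
eef_rot: [3.142, 0.001, 2.674]
wrist_force: [-1.7, 0.8, 5.0]
finger_gap: 35.9
finger_force: 20.0
```

Emit:
servo_tool([
  {"wx": 0, "wy": 0, "wz": 0, "dx": 0, "dy": 0, "dz": -0.2, "fingers": 1},
  {"wx": 0, "wy": 0, "wz": 0, "dx": 0, "dy": 0, "dz": -0.6, "fingers": 1},
  {"wx": 0, "wy": 0, "wz": 0, "dx": 0.15, "dy": 0.3, "dz": -0.9, "fingers": 1},
  {"wx": 0, "wy": 0, "wz": 0, "dx": 0.3, "dy": 0.65, "dz": -1, "fingers": 1},
  {"wx": 0, "wy": 0, "wz": 0, "dx": 0.428, "dy": 0.886, "dz": -1, "fingers": 1},
])

```text
clock: 19.8
eef_pos: [515.5, -123.6, 137.9]
eef_rot: [3.141, 0.003, 2.674]
wrist_force: [0.1, -0.4, -1.1]
finger_gap: 35.6
finger_force: 20.0
```

Emit:
servo_tool([
  {"wx": 0, "wy": 0, "wz": 0, "dx": 0.2, "dy": 0.42, "dz": 0, "fingers": 1},
  {"wx": 0, "wy": 0, "wz": 0, "dx": 0.4, "dy": 0.82, "dz": 0, "fingers": 1},
  {"wx": 0, "wy": 0, "wz": 0, "dx": 0.428, "dy": 0.886, "dz": 0, "fingers": 1},
])

```text
clock: 20.1
eef_pos: [516.3, -23.1, 136.0]
eef_rot: [3.141, -0.0, 2.677]
wrist_force: [-0.4, -0.7, -0.6]
finger_gap: 35.6
finger_force: 20.0
```

Emit:
servo_tool([
  {"wx": 0, "wy": 0, "wz": 0, "dx": 0.2, "dy": 0.42, "dz": 0, "fingers": 1},
  {"wx": 0, "wy": 0, "wz": 0, "dx": 0.4, "dy": 0.82, "dz": 0, "fingers": 1},
  {"wx": 0, "wy": 0, "wz": 0, "dx": 0.428, "dy": 0.886, "dz": 0, "fingers": 1},
])

```text
clock: 20.4
eef_pos: [518.1, 74.7, 135.9]
eef_rot: [3.141, -0.0, 2.677]
wrist_force: [-0.4, -1.0, -0.7]
finger_gap: 35.4
finger_force: 20.0
```

Emit:
servo_tool([
  {"wx": 0, "wy": 0, "wz": 0.07, "dx": 0.2, "dy": 0.42, "dz": 0, "fingers": 1},
  {"wx": 0, "wy": 0, "wz": 0.14, "dx": 0.4, "dy": 0.82, "dz": 0, "fingers": 1},
  {"wx": 0, "wy": 0, "wz": 0.21, "dx": 0.428, "dy": 0.886, "dz": 0, "fingers": 1},
  {"wx": 0, "wy": 0, "wz": 0.28, "dx": 0.428, "dy": 0.886, "dz": 0, "fingers": 1},
  {"wx": 0, "wy": 0, "wz": 0.35, "dx": 0.428, "dy": 0.886, "dz": 0, "fingers": 1},
  {"wx": 0, "wy": 0, "wz": 0.42, "dx": 0.428, "dy": 0.886, "dz": 0, "fingers": 1},
  {"wx": 0, "wy": 0, "wz": 0.49, "dx": 0.428, "dy": 0.886, "dz": 0, "fingers": 1},
  {"wx": 0, "wy": 0, "wz": 0.56, "dx": 0.428, "dy": 0.886, "dz": 0, "fingers": 1},
  {"wx": 0, "wy": 0, "wz": 0.586, "dx": 0.428, "dy": 0.886, "dz": 0, "fingers": 1},
  {"wx": 0, "wy": 0, "wz": 0.586, "dx": 0.428, "dy": 0.886, "dz": 0, "fingers": 1},
])

```text
clock: 21.4
eef_pos: [520.3, 169.2, 135.9]
eef_rot: [-3.141, 0.0, 1.5]
wrist_force: [0.5, 0.3, -0.3]
finger_gap: 35.5
finger_force: 20.0
```

Emit:
servo_tool([
  {"wx": 0, "wy": 0, "wz": 0, "dx": 0, "dy": 0, "dz": 0.4, "fingers": 1},
  {"wx": 0, "wy": 0, "wz": 0, "dx": 0, "dy": 0, "dz": 0.7, "fingers": 1},
  {"wx": 0, "wy": 0, "wz": 0, "dx": 0, "dy": 0, "dz": 0.85, "fingers": 1},
  {"wx": 0, "wy": 0, "wz": 0, "dx": 0, "dy": 0, "dz": 0.93, "fingers": 1},
  {"wx": 0, "wy": 0, "wz": 0, "dx": 0, "dy": 0, "dz": 0.96, "fingers": 1},
  {"wx": 0, "wy": 0, "wz": 0, "dx": 0, "dy": 0, "dz": 0.96, "fingers": 1},
])

```text
clock: 22.0
eef_pos: [520.4, 169.9, 40.4]
eef_rot: [3.141, -0.0, 1.502]
wrist_force: [0.2, -0.2, -0.6]
finger_gap: 35.6
finger_force: 20.0
```

Emit:
servo_tool([
  {"wx": 0, "wy": 0, "wz": 0, "dx": 0, "dy": 0, "dz": 0.03, "fingers": 1},
  {"wx": 0, "wy": 0, "wz": 0, "dx": 0, "dy": 0, "dz": 0.06, "fingers": 1},
  {"wx": 0, "wy": 0, "wz": 0, "dx": 0, "dy": 0, "dz": 0.07, "fingers": 1},
  {"wx": 0, "wy": 0, "wz": 0, "dx": 0, "dy": 0, "dz": 0.075, "fingers": 1},
])

```text
clock: 22.4
eef_pos: [520.1, 170.1, 32.6]
eef_rot: [3.142, -0.0, 1.502]
wrist_force: [0.7, 1.0, -1.2]
finger_gap: 35.4
finger_force: 20.0
```

Emit:
servo_tool([
  {"wx": 0, "wy": 0, "wz": 0, "dx": 0, "dy": 0, "dz": 0.006, "fingers": 1},
  {"wx": 0, "wy": 0, "wz": 0, "dx": 0, "dy": 0, "dz": 0.006, "fingers": 1},
])

```text
clock: 22.6
eef_pos: [520.2, 170.1, 32.6]
eef_rot: [3.141, -0.0, 1.502]
wrist_force: [-3.4, -0.6, 6.2]
finger_gap: 35.8
finger_force: 20.0
```

Emit:
servo_tool([
  {"wx": 0, "wy": 0, "wz": 0, "dx": 0, "dy": 0, "dz": 0, "fingers": -0.5},
  {"wx": 0, "wy": 0, "wz": 0, "dx": 0, "dy": 0, "dz": 0, "fingers": -0.5},
  {"wx": 0, "wy": 0, "wz": 0, "dx": 0, "dy": 0, "dz": 0, "fingers": -0.5},
  {"wx": 0, "wy": 0, "wz": 0, "dx": 0, "dy": 0, "dz": 0, "fingers": -0.5},
  {"wx": 0, "wy": 0, "wz": 0, "dx": 0, "dy": 0, "dz": -0.2, "fingers": -0.5},
  {"wx": 0, "wy": 0, "wz": 0, "dx": 0, "dy": 0, "dz": -0.6, "fingers": -0.5},
  {"wx": 0, "wy": 0, "wz": 0, "dx": 0, "dy": 0, "dz": -1, "fingers": -0.5},
  {"wx": 0, "wy": 0, "wz": 0, "dx": -0.4, "dy": 0.1, "dz": -1, "fingers": -0.5},
  {"wx": 0, "wy": 0, "wz": 0, "dx": -0.8, "dy": 0.2, "dz": -1, "fingers": -0.5},
  {"wx": 0, "wy": 0, "wz": 0, "dx": -1, "dy": 0.2, "dz": -1, "fingers": -0.5},
])

```text
clock: 23.6
eef_pos: [533.6, 66.5, 132.1]
eef_rot: [3.141, 0.0, 1.5]
wrist_force: [0.0, -0.6, -0.6]
finger_gap: 70.3
finger_force: 0.0
```

Emit:
servo_tool([
  {"wx": 0, "wy": 0, "wz": 0, "dx": -0.45, "dy": 0.1, "dz": 0, "fingers": -0.5},
  {"wx": 0, "wy": 0, "wz": 0, "dx": -0.9, "dy": 0.2, "dz": 0, "fingers": -0.5},
  {"wx": 0, "wy": 0, "wz": 0, "dx": -1, "dy": 0.2, "dz": 0, "fingers": -0.5},
])

```text
clock: 23.9
eef_pos: [546.5, -35.9, 131.9]
eef_rot: [3.141, 0.001, 1.499]
wrist_force: [-0.1, 0.4, 0.8]
finger_gap: 70.3
finger_force: 0.0
```

Emit:
servo_tool([
  {"wx": 0, "wy": 0, "wz": 0, "dx": -0.45, "dy": 0.1, "dz": 0, "fingers": -0.5},
  {"wx": 0, "wy": 0, "wz": 0, "dx": -0.9, "dy": 0.2, "dz": 0, "fingers": -0.5},
  {"wx": 0, "wy": 0, "wz": 0, "dx": -1, "dy": 0.2, "dz": 0, "fingers": -0.5},
])

```text
clock: 24.2
eef_pos: [559.4, -136.6, 131.7]
eef_rot: [-3.142, 0.0, 1.499]
wrist_force: [0.3, 0.7, -0.3]
finger_gap: 70.3
finger_force: 0.0
```

Emit:
servo_tool([
  {"wx": 0, "wy": 0, "wz": -0.07, "dx": -0.4, "dy": 0.1, "dz": 0, "fingers": -0.5},
  {"wx": 0, "wy": 0, "wz": -0.14, "dx": -0.8, "dy": 0.26, "dz": 0, "fingers": -0.5},
  {"wx": 0, "wy": 0, "wz": -0.21, "dx": -1, "dy": 0.26, "dz": 0, "fingers": -0.5},
  {"wx": 0, "wy": 0, "wz": -0.28, "dx": -1, "dy": 0.26, "dz": 0, "fingers": -0.5},
  {"wx": 0, "wy": 0, "wz": -0.35, "dx": -1, "dy": 0.26, "dz": 0, "fingers": -0.5},
  {"wx": 0, "wy": 0, "wz": -0.42, "dx": -1, "dy": 0.26, "dz": 0, "fingers": -0.5},
  {"wx": 0, "wy": 0, "wz": -0.49, "dx": -1, "dy": 0.26, "dz": 0, "fingers": -0.5},
  {"wx": 0, "wy": 0, "wz": -0.56, "dx": -1, "dy": 0.26, "dz": 0, "fingers": -0.5},
  {"wx": 0, "wy": 0, "wz": -0.586, "dx": -1, "dy": 0.26, "dz": 0, "fingers": -0.5},
  {"wx": 0, "wy": 0, "wz": -0.586, "dx": -1, "dy": 0.26, "dz": 0, "fingers": -0.5},
])

```text
clock: 25.2
eef_pos: [578.4, -234.0, 131.9]
eef_rot: [3.141, -0.0, 2.675]
wrist_force: [-0.2, -0.3, 0.3]
finger_gap: 70.4
finger_force: 0.0
```

Emit:
servo_tool([
  {"wx": 0, "wy": 0, "wz": 0, "dx": -0.065, "dy": -0.152, "dz": 0.1, "fingers": -0.5},
  {"wx": 0, "wy": 0, "wz": 0, "dx": -0.065, "dy": -0.152, "dz": 0.1, "fingers": -0.5},
  {"wx": 0, "wy": 0, "wz": 0, "dx": -0.065, "dy": -0.152, "dz": 0.1, "fingers": -0.5},
])

```text
clock: 25.5
eef_pos: [576.9, -251.9, 121.3]
eef_rot: [3.142, -0.001, 2.672]
wrist_force: [0.0, -0.9, -0.1]
finger_gap: 70.3
finger_force: 0.0
```

```bash
python3 - <<'E'
from h import *
np.set_printoptions(precision=1,suppress=True)
s=read_state();print(s["clock"],s["eef_pos"],s["eef_rot"],s["finger_gap"])
w=camera("wrist"); im=w["image"][:,:,::-1].copy()
ang=np.deg2rad(63.2); X=np.array([np.cos(ang),np.sin(ang)]);Y=np.array([-X[1],X[0]]);O=np.array([546.3,-235.6])
def draw(cx,cy,a,b,z,col):
    p=np.array([proj(w,[*(O+X*(cx+i*a)+Y*(cy+j*b)),z]) for i,j in ((-1,-1),(1,-1),(1,1),(-1,1))]).round().astype(int); cv2.polylines(im,[p.reshape(-1,1,2)],True,col,1)
draw(0,35,24,24,49,(0,255,0));draw(0,-35,25,25,49,(0,255,0));draw(0,-35,20,20,99,(0,0,255));draw(0,-105,20,31,49,(0,255,0))
c=camera("scene");b=c["image"][130:280,330:530,::-1]
cv2.imwrite("pics/m9.png",np.hstack([im[:,120:520],cv2.resize(b,(400,480),interpolation=2)]))
E
```

```text
25.5 [ 576.9 -251.9  121.3] [ 3.1 -0.   2.7] 70.31775569901048
```

View pics/m9.png

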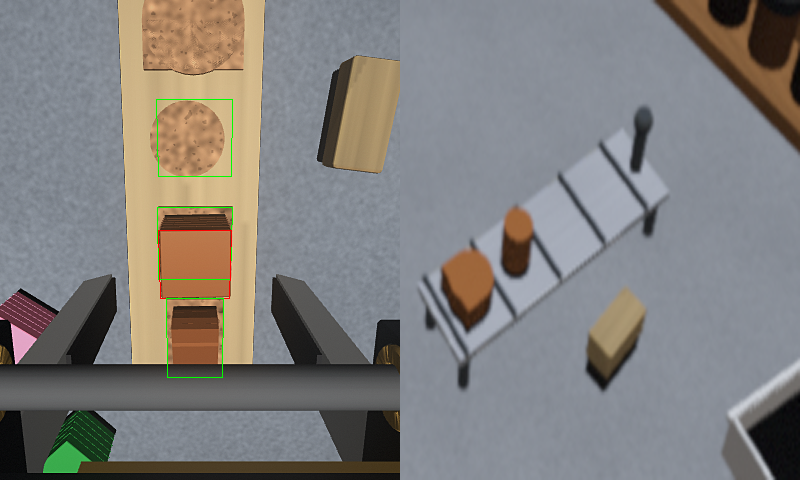

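The overlay fits the block at (195,263) and the wedge at (195,335) exactly. D and round stand in the two far bays (468,288 and 517,245). Next I grip the block.

Emit:
servo_tool([
  {"wx": 0, "wy": 0, "wz": 0, "dx": 0, "dy": 0, "dz": 0.35, "fingers": -0.5},
  {"wx": 0, "wy": 0, "wz": 0, "dx": 0, "dy": 0, "dz": 0.7, "fingers": -0.5},
  {"wx": 0, "wy": 0, "wz": 0, "dx": 0, "dy": 0, "dz": 0.82, "fingers": -0.5},
  {"wx": 0, "wy": 0, "wz": 0, "dx": 0, "dy": 0, "dz": 0.82, "fingers": 1},
  {"wx": 0, "wy": 0, "wz": 0, "dx": 0, "dy": 0, "dz": 0.82, "fingers": 1},
  {"wx": 0, "wy": 0, "wz": 0, "dx": 0, "dy": 0, "dz": 0.82, "fingers": 1},
  {"wx": 0, "wy": 0, "wz": 0, "dx": 0, "dy": 0, "dz": 0.82, "fingers": 1},
  {"wx": 0, "wy": 0, "wz": 0, "dx": 0, "dy": 0, "dz": 0.82, "fingers": 1},
  {"wx": 0, "wy": 0, "wz": 0, "dx": 0, "dy": 0, "dz": 0.82, "fingers": 1},
  {"wx": 0, "wy": 0, "wz": 0, "dx": 0, "dy": 0, "dz": 0.82, "fingers": 1},
])

```text
clock: 26.6
eef_pos: [577.8, -251.7, 41.3]
eef_rot: [3.142, 0.002, 2.674]
wrist_force: [-1.1, 0.6, 6.4]
finger_gap: 40.0
finger_force: 20.0
```

Emit:
servo_tool([
  {"wx": 0, "wy": 0, "wz": 0, "dx": 0, "dy": 0, "dz": 0, "fingers": 1},
])

```text
clock: 26.7
eef_pos: [577.8, -251.7, 41.3]
eef_rot: [3.142, 0.002, 2.674]
wrist_force: [-1.3, 0.1, 5.9]
finger_gap: 40.0
finger_force: 20.0
```

Emit:
servo_tool([
  {"wx": 0, "wy": 0, "wz": 0, "dx": 0, "dy": 0, "dz": -0.2, "fingers": 1},
  {"wx": 0, "wy": 0, "wz": 0, "dx": 0, "dy": 0, "dz": -0.6, "fingers": 1},
  {"wx": 0, "wy": 0, "wz": 0, "dx": 0.15, "dy": 0.3, "dz": -0.9, "fingers": 1},
  {"wx": 0, "wy": 0, "wz": 0, "dx": 0.35, "dy": 0.6, "dz": -1, "fingers": 1},
  {"wx": 0, "wy": 0, "wz": 0, "dx": 0.536, "dy": 0.83, "dz": -1, "fingers": 1},
])

```text
clock: 27.2
eef_pos: [567.4, -151.9, 142.3]
eef_rot: [3.141, 0.003, 2.674]
wrist_force: [0.4, -0.3, -0.9]
finger_gap: 40.3
finger_force: 20.0
```

Emit:
servo_tool([
  {"wx": 0, "wy": 0, "wz": 0, "dx": 0.25, "dy": 0.4, "dz": 0, "fingers": 1},
  {"wx": 0, "wy": 0, "wz": 0, "dx": 0.5, "dy": 0.8, "dz": 0, "fingers": 1},
  {"wx": 0, "wy": 0, "wz": 0, "dx": 0.536, "dy": 0.83, "dz": 0, "fingers": 1},
])

```text
clock: 27.5
eef_pos: [556.0, -50.8, 140.5]
eef_rot: [3.141, 0.0, 2.678]
wrist_force: [-0.4, -0.0, -1.1]
finger_gap: 39.8
finger_force: 20.0
```

Emit:
servo_tool([
  {"wx": 0, "wy": 0, "wz": 0, "dx": 0.25, "dy": 0.4, "dz": 0, "fingers": 1},
  {"wx": 0, "wy": 0, "wz": 0, "dx": 0.5, "dy": 0.8, "dz": 0, "fingers": 1},
  {"wx": 0, "wy": 0, "wz": 0, "dx": 0.536, "dy": 0.83, "dz": 0, "fingers": 1},
])

```text
clock: 27.8
eef_pos: [545.6, 46.9, 140.3]
eef_rot: [3.141, -0.0, 2.677]
wrist_force: [0.2, -1.5, -0.9]
finger_gap: 39.6
finger_force: 20.0
```

Emit:
servo_tool([
  {"wx": 0, "wy": 0, "wz": 0, "dx": 0.25, "dy": 0.4, "dz": 0, "fingers": 1},
  {"wx": 0, "wy": 0, "wz": 0, "dx": 0.5, "dy": 0.8, "dz": 0, "fingers": 1},
  {"wx": 0, "wy": 0, "wz": 0, "dx": 0.536, "dy": 0.83, "dz": 0, "fingers": 1},
])

```text
clock: 28.1
eef_pos: [535.2, 144.8, 140.1]
eef_rot: [3.141, 0.0, 2.677]
wrist_force: [-0.4, -0.3, -0.7]
finger_gap: 39.7
finger_force: 20.0
```

Emit:
servo_tool([
  {"wx": 0, "wy": 0, "wz": 0.07, "dx": 0.25, "dy": 0.4, "dz": 0, "fingers": 1},
  {"wx": 0, "wy": 0, "wz": 0.14, "dx": 0.5, "dy": 0.8, "dz": 0, "fingers": 1},
  {"wx": 0, "wy": 0, "wz": 0.21, "dx": 0.536, "dy": 0.83, "dz": 0, "fingers": 1},
  {"wx": 0, "wy": 0, "wz": 0.28, "dx": 0.536, "dy": 0.83, "dz": 0, "fingers": 1},
  {"wx": 0, "wy": 0, "wz": 0.35, "dx": 0.536, "dy": 0.83, "dz": 0, "fingers": 1},
  {"wx": 0, "wy": 0, "wz": 0.42, "dx": 0.536, "dy": 0.83, "dz": 0, "fingers": 1},
  {"wx": 0, "wy": 0, "wz": 0.49, "dx": 0.536, "dy": 0.83, "dz": 0, "fingers": 1},
  {"wx": 0, "wy": 0, "wz": 0.56, "dx": 0.536, "dy": 0.83, "dz": 0, "fingers": 1},
  {"wx": 0, "wy": 0, "wz": 0.586, "dx": 0.536, "dy": 0.83, "dz": 0, "fingers": 1},
  {"wx": 0, "wy": 0, "wz": 0.586, "dx": 0.536, "dy": 0.83, "dz": 0, "fingers": 1},
])

```text
clock: 29.1
eef_pos: [525.7, 238.8, 140.0]
eef_rot: [3.141, 0.0, 1.5]
wrist_force: [-0.3, -0.9, 0.0]
finger_gap: 39.5
finger_force: 20.0
```

Emit:
servo_tool([
  {"wx": 0, "wy": 0, "wz": 0, "dx": 0, "dy": 0, "dz": 0.4, "fingers": 1},
  {"wx": 0, "wy": 0, "wz": 0, "dx": 0, "dy": 0, "dz": 0.7, "fingers": 1},
  {"wx": 0, "wy": 0, "wz": 0, "dx": 0, "dy": 0, "dz": 0.85, "fingers": 1},
  {"wx": 0, "wy": 0, "wz": 0, "dx": 0, "dy": 0, "dz": 0.92, "fingers": 1},
  {"wx": 0, "wy": 0, "wz": 0, "dx": 0, "dy": 0, "dz": 0.95, "fingers": 1},
  {"wx": 0, "wy": 0, "wz": 0, "dx": 0, "dy": 0, "dz": 0.95, "fingers": 1},
])

```text
clock: 29.7
eef_pos: [525.7, 239.9, 45.8]
eef_rot: [3.14, -0.001, 1.502]
wrist_force: [-0.4, 0.3, -0.1]
finger_gap: 39.7
finger_force: 20.0
```

Emit:
servo_tool([
  {"wx": 0, "wy": 0, "wz": 0, "dx": 0, "dy": 0, "dz": 0.03, "fingers": 1},
  {"wx": 0, "wy": 0, "wz": 0, "dx": 0, "dy": 0, "dz": 0.06, "fingers": 1},
  {"wx": 0, "wy": 0, "wz": 0, "dx": 0, "dy": 0, "dz": 0.075, "fingers": 1},
  {"wx": 0, "wy": 0, "wz": 0, "dx": 0, "dy": 0, "dz": 0.075, "fingers": 1},
])

```text
clock: 30.1
eef_pos: [525.2, 239.9, 37.4]
eef_rot: [-3.142, -0.0, 1.502]
wrist_force: [-0.3, -0.2, 0.2]
finger_gap: 39.7
finger_force: 20.0
```

Emit:
servo_tool([
  {"wx": 0, "wy": 0, "wz": 0, "dx": 0, "dy": 0, "dz": 0.01, "fingers": 1},
  {"wx": 0, "wy": 0, "wz": 0, "dx": 0, "dy": 0, "dz": 0.01, "fingers": 1},
])

```text
clock: 30.3
eef_pos: [525.3, 240.0, 37.3]
eef_rot: [3.141, -0.0, 1.502]
wrist_force: [-2.1, 0.2, 7.2]
finger_gap: 39.8
finger_force: 20.0
```

Emit:
servo_tool([
  {"wx": 0, "wy": 0, "wz": 0, "dx": 0, "dy": 0, "dz": 0, "fingers": -0.4},
  {"wx": 0, "wy": 0, "wz": 0, "dx": 0, "dy": 0, "dz": 0, "fingers": -0.4},
  {"wx": 0, "wy": 0, "wz": 0, "dx": 0, "dy": 0, "dz": 0, "fingers": -0.4},
  {"wx": 0, "wy": 0, "wz": 0, "dx": 0, "dy": 0, "dz": 0, "fingers": -0.4},
  {"wx": 0, "wy": 0, "wz": 0, "dx": 0, "dy": 0, "dz": -0.2, "fingers": -0.4},
  {"wx": 0, "wy": 0, "wz": 0, "dx": 0, "dy": 0, "dz": -0.6, "fingers": -0.4},
  {"wx": 0, "wy": 0, "wz": 0, "dx": 0, "dy": 0, "dz": -1, "fingers": -0.4},
  {"wx": 0, "wy": 0, "wz": 0, "dx": -0.4, "dy": 0.15, "dz": -1, "fingers": -0.4},
  {"wx": 0, "wy": 0, "wz": 0, "dx": -0.8, "dy": 0.3, "dz": -1, "fingers": -0.4},
  {"wx": 0, "wy": 0, "wz": 0, "dx": -1, "dy": 0.3, "dz": -1, "fingers": -0.4},
])

```text
clock: 31.3
eef_pos: [549.1, 135.4, 136.6]
eef_rot: [3.141, 0.0, 1.5]
wrist_force: [-0.5, 1.2, 0.1]
finger_gap: 65.8
finger_force: 0.0
```

Emit:
servo_tool([
  {"wx": 0, "wy": 0, "wz": 0, "dx": -0.45, "dy": 0.15, "dz": 0, "fingers": -0.4},
  {"wx": 0, "wy": 0, "wz": 0, "dx": -0.9, "dy": 0.3, "dz": 0, "fingers": -0.4},
  {"wx": 0, "wy": 0, "wz": 0, "dx": -1, "dy": 0.3, "dz": 0, "fingers": -0.4},
])

```text
clock: 31.6
eef_pos: [571.9, 32.3, 136.3]
eef_rot: [3.141, 0.0, 1.498]
wrist_force: [-0.1, -0.2, 0.1]
finger_gap: 65.9
finger_force: 0.0
```

Emit:
servo_tool([
  {"wx": 0, "wy": 0, "wz": 0, "dx": -0.45, "dy": 0.15, "dz": 0, "fingers": -0.4},
  {"wx": 0, "wy": 0, "wz": 0, "dx": -0.9, "dy": 0.3, "dz": 0, "fingers": -0.4},
  {"wx": 0, "wy": 0, "wz": 0, "dx": -1, "dy": 0.3, "dz": 0, "fingers": -0.4},
])

```text
clock: 31.9
eef_pos: [594.8, -69.1, 136.2]
eef_rot: [3.142, 0.0, 1.499]
wrist_force: [0.2, 0.5, -0.4]
finger_gap: 65.6
finger_force: 0.0
```

Emit:
servo_tool([
  {"wx": 0, "wy": 0, "wz": 0, "dx": -0.45, "dy": 0.15, "dz": 0, "fingers": -0.4},
  {"wx": 0, "wy": 0, "wz": 0, "dx": -0.9, "dy": 0.3, "dz": 0, "fingers": -0.4},
  {"wx": 0, "wy": 0, "wz": 0, "dx": -1, "dy": 0.3, "dz": 0, "fingers": -0.4},
])

```text
clock: 32.2
eef_pos: [617.6, -170.5, 135.9]
eef_rot: [-3.141, 0.0, 1.499]
wrist_force: [-0.3, 0.5, -0.0]
finger_gap: 65.9
finger_force: 0.0
```

Emit:
servo_tool([
  {"wx": 0, "wy": 0, "wz": -0.07, "dx": -0.4, "dy": 0.15, "dz": 0, "fingers": -0.4},
  {"wx": 0, "wy": 0, "wz": -0.14, "dx": -0.8, "dy": 0.3, "dz": 0, "fingers": -0.4},
  {"wx": 0, "wy": 0, "wz": -0.21, "dx": -1, "dy": 0.3, "dz": 0, "fingers": -0.4},
  {"wx": 0, "wy": 0, "wz": -0.28, "dx": -1, "dy": 0.3, "dz": 0, "fingers": -0.4},
  {"wx": 0, "wy": 0, "wz": -0.35, "dx": -1, "dy": 0.3, "dz": 0, "fingers": -0.4},
  {"wx": 0, "wy": 0, "wz": -0.42, "dx": -1, "dy": 0.3, "dz": 0, "fingers": -0.4},
  {"wx": 0, "wy": 0, "wz": -0.49, "dx": -1, "dy": 0.3, "dz": 0, "fingers": -0.4},
  {"wx": 0, "wy": 0, "wz": -0.56, "dx": -1, "dy": 0.3, "dz": 0, "fingers": -0.4},
  {"wx": 0, "wy": 0, "wz": -0.586, "dx": -1, "dy": 0.3, "dz": 0, "fingers": -0.4},
  {"wx": 0, "wy": 0, "wz": -0.586, "dx": -1, "dy": 0.3, "dz": 0, "fingers": -0.4},
])

```text
clock: 33.2
eef_pos: [640.5, -267.9, 136.4]
eef_rot: [3.141, -0.0, 2.675]
wrist_force: [-0.6, -0.5, -0.0]
finger_gap: 65.9
finger_force: 0.0
```

Emit:
servo_tool([
  {"wx": 0, "wy": 0, "wz": 0, "dx": -0.054, "dy": -0.127, "dz": 0.2, "fingers": -0.4},
  {"wx": 0, "wy": 0, "wz": 0, "dx": -0.054, "dy": -0.127, "dz": 0.2, "fingers": -0.4},
  {"wx": 0, "wy": 0, "wz": 0, "dx": -0.054, "dy": -0.127, "dz": 0.2, "fingers": -0.4},
])

```text
clock: 33.5
eef_pos: [639.4, -282.4, 116.4]
eef_rot: [3.141, -0.001, 2.673]
wrist_force: [0.5, 0.1, 0.4]
finger_gap: 65.4
finger_force: 0.0
```

```bash
python3 - <<'E'
from h import *
np.set_printoptions(precision=1,suppress=True)
s=read_state();print(s["clock"],s["eef_pos"],s["eef_rot"],s["finger_gap"])
w=camera("wrist"); im=w["image"][:,:,::-1].copy()
ang=np.deg2rad(63.2); X=np.array([np.cos(ang),np.sin(ang)]);Y=np.array([-X[1],X[0]]);O=np.array([546.3,-235.6])
def draw(cx,cy,a,b,z,col):
    p=np.array([proj(w,[*(O+X*(cx+i*a)+Y*(cy+j*b)),z]) for i,j in ((-1,-1),(1,-1),(1,1),(-1,1))]).round().astype(int); cv2.polylines(im,[p.reshape(-1,1,2)],True,col,1)
draw(0,-35,25,25,49,(0,255,0));draw(0,-105,20,31,49,(0,255,0))
c=camera("scene");b=c["image"][130:280,330:530,::-1]
cv2.imwrite("pics/m10.png",np.hstack([im[:,120:520],cv2.resize(b,(400,480),interpolation=2)]))
E
```

```text
33.5 [ 639.4 -282.4  116.4] [ 3.1 -0.   2.7] 65.36870166231397
```

View pics/m10.png

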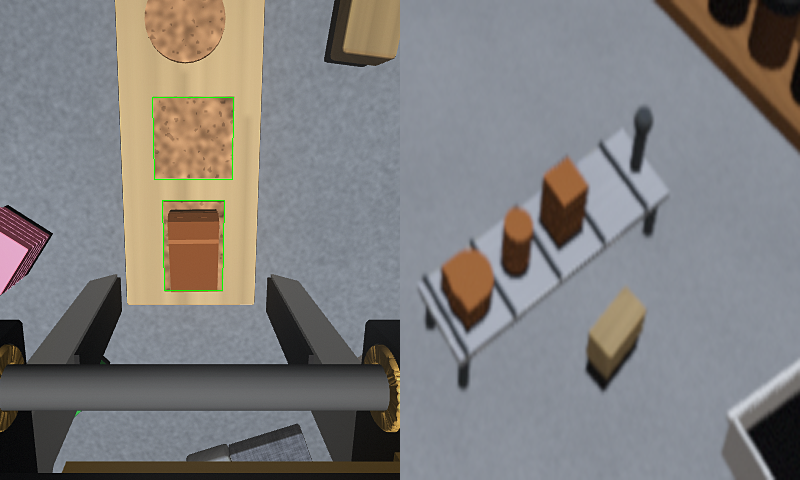

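The wedge at (193,250) is centred on its pad, and three heels stand in order in their bays. Next I grip the wedge.

Emit:
servo_tool([
  {"wx": 0, "wy": 0, "wz": 0, "dx": 0, "dy": 0, "dz": 0.35, "fingers": -0.4},
  {"wx": 0, "wy": 0, "wz": 0, "dx": 0, "dy": 0, "dz": 0.7, "fingers": -0.4},
  {"wx": 0, "wy": 0, "wz": 0, "dx": 0, "dy": 0, "dz": 0.885, "fingers": -0.4},
  {"wx": 0, "wy": 0, "wz": 0, "dx": 0, "dy": 0, "dz": 0.885, "fingers": 1},
  {"wx": 0, "wy": 0, "wz": 0, "dx": 0, "dy": 0, "dz": 0.885, "fingers": 1},
  {"wx": 0, "wy": 0, "wz": 0, "dx": 0, "dy": 0, "dz": 0.885, "fingers": 1},
  {"wx": 0, "wy": 0, "wz": 0, "dx": 0, "dy": 0, "dz": 0.885, "fingers": 1},
  {"wx": 0, "wy": 0, "wz": 0, "dx": 0, "dy": 0, "dz": 0.885, "fingers": 1},
  {"wx": 0, "wy": 0, "wz": 0, "dx": 0, "dy": 0, "dz": 0.885, "fingers": 1},
  {"wx": 0, "wy": 0, "wz": 0, "dx": 0, "dy": 0, "dz": 0.885, "fingers": 1},
])

```text
clock: 34.6
eef_pos: [639.9, -283.2, 29.1]
eef_rot: [3.142, 0.001, 2.674]
wrist_force: [-0.9, 1.6, 5.3]
finger_gap: 29.5
finger_force: 20.0
```

Emit:
servo_tool([
  {"wx": 0, "wy": 0, "wz": 0, "dx": 0, "dy": 0, "dz": 0, "fingers": 1},
])

```text
clock: 34.7
eef_pos: [639.9, -283.2, 29.1]
eef_rot: [3.141, 0.001, 2.674]
wrist_force: [-1.0, 0.4, 6.4]
finger_gap: 29.9
finger_force: 20.0
```

Emit:
servo_tool([
  {"wx": 0, "wy": 0, "wz": 0, "dx": 0, "dy": 0, "dz": -0.2, "fingers": 1},
  {"wx": 0, "wy": 0, "wz": 0, "dx": 0, "dy": 0, "dz": -0.6, "fingers": 1},
  {"wx": 0, "wy": 0, "wz": 0, "dx": 0, "dy": 0.3, "dz": -1, "fingers": 1},
  {"wx": 0, "wy": 0, "wz": 0, "dx": 0.3, "dy": 0.6, "dz": -1, "fingers": 1},
  {"wx": 0, "wy": 0, "wz": 0, "dx": 0.73, "dy": 0.8, "dz": -1, "fingers": 1},
  {"wx": 0, "wy": 0, "wz": 0, "dx": 0.73, "dy": 0.96, "dz": -1, "fingers": 1},
])

```text
clock: 35.3
eef_pos: [613.4, -161.1, 126.6]
eef_rot: [-3.141, -0.006, 2.675]
wrist_force: [0.7, -0.2, -0.5]
finger_gap: 29.6
finger_force: 20.0
```

Emit:
servo_tool([
  {"wx": 0, "wy": 0, "wz": 0, "dx": 0.28, "dy": 0.37, "dz": 0, "fingers": 1},
  {"wx": 0, "wy": 0, "wz": 0, "dx": 0.56, "dy": 0.74, "dz": 0, "fingers": 1},
  {"wx": 0, "wy": 0, "wz": 0, "dx": 0.73, "dy": 0.96, "dz": 0, "fingers": 1},
])

```text
clock: 35.6
eef_pos: [595.4, -43.3, 128.3]
eef_rot: [3.141, 0.0, 2.675]
wrist_force: [0.4, -0.3, 1.2]
finger_gap: 30.2
finger_force: 20.0
```

Emit:
servo_tool([
  {"wx": 0, "wy": 0, "wz": 0, "dx": 0.28, "dy": 0.37, "dz": 0, "fingers": 1},
  {"wx": 0, "wy": 0, "wz": 0, "dx": 0.56, "dy": 0.74, "dz": 0, "fingers": 1},
  {"wx": 0, "wy": 0, "wz": 0, "dx": 0.73, "dy": 0.96, "dz": 0, "fingers": 1},
])

```text
clock: 35.9
eef_pos: [573.5, 75.4, 128.3]
eef_rot: [3.141, 0.0, 2.675]
wrist_force: [0.5, -0.2, -0.4]
finger_gap: 29.8
finger_force: 20.0
```

Emit:
servo_tool([
  {"wx": 0, "wy": 0, "wz": 0, "dx": 0.28, "dy": 0.37, "dz": 0, "fingers": 1},
  {"wx": 0, "wy": 0, "wz": 0, "dx": 0.56, "dy": 0.74, "dz": 0, "fingers": 1},
  {"wx": 0, "wy": 0, "wz": 0, "dx": 0.73, "dy": 0.96, "dz": 0, "fingers": 1},
])

```text
clock: 36.2
eef_pos: [551.5, 194.2, 128.3]
eef_rot: [3.141, 0.0, 2.675]
wrist_force: [0.8, -0.7, 0.1]
finger_gap: 30.0
finger_force: 20.0
```

Emit:
servo_tool([
  {"wx": 0, "wy": 0, "wz": 0.07, "dx": 0.28, "dy": 0.37, "dz": 0, "fingers": 1},
  {"wx": 0, "wy": 0, "wz": 0.14, "dx": 0.56, "dy": 0.74, "dz": 0, "fingers": 1},
  {"wx": 0, "wy": 0, "wz": 0.21, "dx": 0.73, "dy": 0.96, "dz": 0, "fingers": 1},
  {"wx": 0, "wy": 0, "wz": 0.28, "dx": 0.73, "dy": 0.96, "dz": 0, "fingers": 1},
  {"wx": 0, "wy": 0, "wz": 0.35, "dx": 0.73, "dy": 0.96, "dz": 0, "fingers": 1},
  {"wx": 0, "wy": 0, "wz": 0.42, "dx": 0.73, "dy": 0.96, "dz": 0, "fingers": 1},
  {"wx": 0, "wy": 0, "wz": 0.49, "dx": 0.73, "dy": 0.96, "dz": 0, "fingers": 1},
  {"wx": 0, "wy": 0, "wz": 0.56, "dx": 0.73, "dy": 0.96, "dz": 0, "fingers": 1},
  {"wx": 0, "wy": 0, "wz": 0.586, "dx": 0.73, "dy": 0.96, "dz": 0, "fingers": 1},
  {"wx": 0, "wy": 0, "wz": 0.586, "dx": 0.73, "dy": 0.96, "dz": 0, "fingers": 1},
])

```text
clock: 37.2
eef_pos: [530.4, 310.0, 128.1]
eef_rot: [3.141, -0.0, 1.501]
wrist_force: [0.2, -0.3, -0.1]
finger_gap: 29.8
finger_force: 20.0
```

Emit:
servo_tool([
  {"wx": 0, "wy": 0, "wz": 0, "dx": 0, "dy": 0, "dz": 0.4, "fingers": 1},
  {"wx": 0, "wy": 0, "wz": 0, "dx": 0, "dy": 0, "dz": 0.7, "fingers": 1},
  {"wx": 0, "wy": 0, "wz": 0, "dx": 0, "dy": 0, "dz": 0.85, "fingers": 1},
  {"wx": 0, "wy": 0, "wz": 0, "dx": 0, "dy": 0, "dz": 0.92, "fingers": 1},
  {"wx": 0, "wy": 0, "wz": 0, "dx": 0, "dy": 0, "dz": 0.95, "fingers": 1},
  {"wx": 0, "wy": 0, "wz": 0, "dx": 0, "dy": 0, "dz": 0.95, "fingers": 1},
])

```text
clock: 37.8
eef_pos: [530.6, 310.2, 33.9]
eef_rot: [3.14, -0.001, 1.502]
wrist_force: [-0.0, 0.1, -0.3]
finger_gap: 29.7
finger_force: 20.0
```

Contact is expected at about 25.1.

Emit:
servo_tool([
  {"wx": 0, "wy": 0, "wz": 0, "dx": 0, "dy": 0, "dz": 0.03, "fingers": 1},
  {"wx": 0, "wy": 0, "wz": 0, "dx": 0, "dy": 0, "dz": 0.06, "fingers": 1},
  {"wx": 0, "wy": 0, "wz": 0, "dx": 0, "dy": 0, "dz": 0.075, "fingers": 1},
  {"wx": 0, "wy": 0, "wz": 0, "dx": 0, "dy": 0, "dz": 0.075, "fingers": 1},
])

```text
clock: 38.2
eef_pos: [530.0, 309.9, 25.4]
eef_rot: [-3.141, 0.0, 1.502]
wrist_force: [0.9, 0.4, 0.0]
finger_gap: 29.8
finger_force: 20.0
```

Emit:
servo_tool([
  {"wx": 0, "wy": 0, "wz": 0, "dx": 0, "dy": 0, "dz": 0.01, "fingers": 1},
  {"wx": 0, "wy": 0, "wz": 0, "dx": 0, "dy": 0, "dz": 0.01, "fingers": 1},
])

```text
clock: 38.4
eef_pos: [530.2, 310.0, 25.0]
eef_rot: [3.141, -0.0, 1.502]
wrist_force: [-1.2, -1.1, 3.8]
finger_gap: 29.8
finger_force: 20.0
```

Emit:
servo_tool([
  {"wx": 0, "wy": 0, "wz": 0, "dx": 0, "dy": 0, "dz": 0, "fingers": -0.4},
  {"wx": 0, "wy": 0, "wz": 0, "dx": 0, "dy": 0, "dz": 0, "fingers": -0.4},
  {"wx": 0, "wy": 0, "wz": 0, "dx": 0, "dy": 0, "dz": 0, "fingers": -0.4},
  {"wx": 0, "wy": 0, "wz": 0, "dx": 0, "dy": 0, "dz": 0, "fingers": -0.4},
  {"wx": 0, "wy": 0, "wz": 0, "dx": 0, "dy": 0, "dz": -0.2, "fingers": -0.4},
  {"wx": 0, "wy": 0, "wz": 0, "dx": 0, "dy": 0, "dz": -0.6, "fingers": -0.4},
  {"wx": 0, "wy": 0, "wz": 0, "dx": 0, "dy": 0, "dz": -1, "fingers": -0.4},
  {"wx": 0, "wy": 0, "wz": 0, "dx": -0.5, "dy": 0, "dz": -1, "fingers": -0.4},
  {"wx": 0, "wy": 0, "wz": 0, "dx": -1, "dy": 0, "dz": -1, "fingers": -0.4},
])

```text
clock: 39.3
eef_pos: [523.2, 209.7, 125.4]
eef_rot: [3.14, -0.001, 1.504]
wrist_force: [1.3, -0.8, -0.6]
finger_gap: 65.5
finger_force: 0.0
```

Emit:
servo_tool([
  {"wx": 0, "wy": 0, "wz": 0, "dx": -0.4, "dy": 0, "dz": -0.4, "fingers": -0.4},
  {"wx": 0, "wy": 0, "wz": 0, "dx": -0.7, "dy": 0, "dz": -0.7, "fingers": -0.4},
  {"wx": 0, "wy": 0, "wz": 0, "dx": -1, "dy": 0, "dz": -1, "fingers": -0.4},
  {"wx": 0, "wy": 0, "wz": 0, "dx": -1, "dy": 0, "dz": -1, "fingers": -0.4},
])

```text
clock: 39.7
eef_pos: [517.6, 107.9, 228.8]
eef_rot: [3.135, -0.001, 1.499]
wrist_force: [0.3, -0.3, -0.7]
finger_gap: 65.8
finger_force: 0.0
```

```bash
python3 - <<'E'
from h import *
np.set_printoptions(precision=1,suppress=True)
w=camera("wrist"); im=w["image"][:,:,::-1].copy()
a=np.deg2rad(85.85); Y=np.array([np.cos(a),np.sin(a)]);X=np.array([Y[1],-Y[0]]);O=np.array([522.9,204.9])
for cy,a_,b_,z in ((-105,27,25.5,71),(-35,18,18,87),(35,20,20,95),(105,15,26,59)):
    p=np.array([proj(w,[*(O+X*(i*a_)+Y*(cy+j*b_)),z]) for i,j in ((-1,-1),(1,-1),(1,1),(-1,1))]).round().astype(int); cv2.polylines(im,[p.reshape(-1,1,2)],True,(0,255,0),1)
c=camera("scene");b=c["image"][130:280,330:530,::-1]
cv2.imwrite("pics/m11.png",np.hstack([im[:,120:520],cv2.resize(b,(400,480),interpolation=2)]))
E
```

```text
(no output)
```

View pics/m11.png

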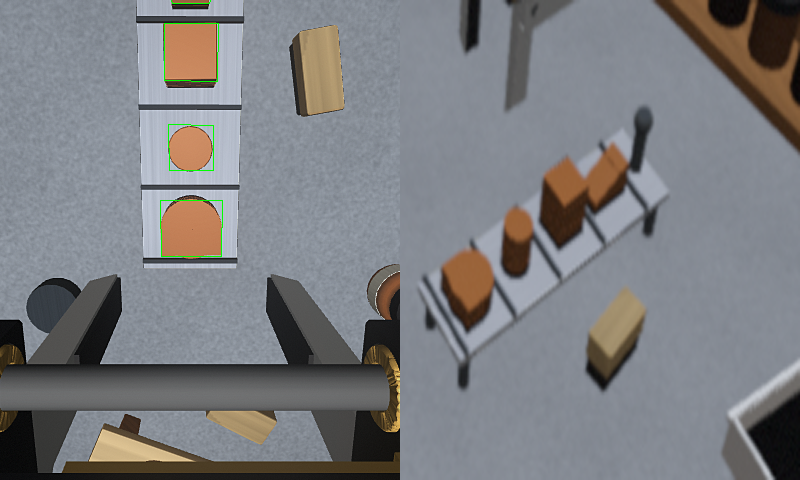

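All four heels stand upright and match their bay outlines: D (190,230), round (190,148), block (190,52), and the wedge by the post (607,180 in the scene half). The gripper is empty and clear of everything.

```bash
python3 -c "
from cell import *
print(read_state()['qd'].round(3)); print(sign_off())"
```

```text
[ 0.028  0.033  0.022  0.002 -0.005  0.005]
the job is handed in; nothing more can be done
None
```

I moved all four heels to the drying rack in reverse order (from its post: wedge, block, round, D), each standing upright in its own bay and released. The job is handed in at about 40 s on the robot's clock; no verdict came back.

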